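# Move the can from the stand into the corner stop

## Task

Lift the rectangular can by its handle off the slatted stand and set it down gently on the bench at the two-sided steel corner stop, upright all the way. Then push it home so that it stands square in the corner, one long side flush against the longer angle and one end flush against the shorter angle. Leave the oil can, rivet tin and spanner where they are.

Things in the scene. Friction and masses are not known exactly. Their poses are not given: they have to be found in the camera images.
- can_mid (a point): centre of the loose rectangular grey metal can, 70 (x) x 100 (y) x 80 (z) mm, 0.45 to 0.9 kg, with a flat top and an 8 mm high filler cap at one corner. Site x across the can, y along its long side, z up. This point is 40 mm above its underside. The can starts standing on the stand; either long side may end against the stop.
- can_grip (a point): centre of the can's handle grip: a flat wooden bar 14 mm wide (can x), 56 mm long (can y), 16 mm high, fixed rigidly over the middle of the can, 125 mm above the can's underside; 37 mm clear between grip and can top. Its bail bar runs on past both ends of the grip and goes down to the top at can y = +-41 mm. Axes as for the can.
- can_foot (a point): centre of the can's underside, axes as for the can. The can drags hard on the bench when pressed down or pushed high up (friction coefficient 0.5 to 0.7); it slides easily when held by the handle with most of its weight carried
- stand_top (a point): centre of the top of the fixed dark slatted stand, 100 (x) x 130 (y) mm, top 50 mm above the bench; z up
- corner_seat (a point): point on the bench where the centre of the can's underside is when fully home in the fixed stop of two bare steel angles, 30 mm high, flat feet outside. Inner faces: longer angle at point x = +35 mm, running y -73 to +59 mm; shorter at y = +50 mm, running x -46 to +34 mm. Bare bench inside; -x and -y sides open. x points into the longer angle; when home, can y is parallel to point y, either way round
- oil_can_mid (a point): bystander, alone at the left of the work: copper-coloured pump oil can with a long thin spout, 61 mm across, 181 mm high; point on its axis 40 mm above the bench
- rivet_tin_mid (a point): bystander: small open round tin of rivets, 64 mm across, 49 mm high; its centre
- spanner_mid (a point): bystander: flat open-ended spanner, 40 x 216 x 8 mm, lying flat; its centre, long along its y axis
Things that resemble listed ones, but are neither listed nor needed, are in the scene too. Leave any pink look-alike of the part that bears can_mid alone.

How it is judged:
On the way:
1. the can is lifted clear of the stand: its underside at least 15 mm above the stand's top, held by the fingers and no longer touching the stand (height (world z) of can_foot above 0.065 m and contact force between can and the fingers above 0.5 N and contact force between can and stand below 0.1 N), for 0.2 s.
At the end, for the whole second after the job is handed in: The can stands upright and at rest on the bench, within 5 mm of both inner faces of the corner stop, square to them within 0.05 rad, its long side against the longer angle, and is released (x of can_foot in the frame of corner_seat between -0.005 and 0.003 m and y of can_foot in the frame of corner_seat between -0.005 and 0.003 m and height (world z) of can_foot below 0.004 m and height (world z) of can_mid above 0.03 m and angle between can_foot's own z axis and vertical below 0.05 rad and angle between the y axis of can_foot and the y axis of corner_seat, either way round below 0.05 rad and linear speed of can below 0.02 m/s); the robot touches nothing.
It fails at once if the can is tipped by more than 0.5 rad (angle between can_foot's own z axis and vertical above 0.5 rad).
It fails at once if the can is dropped: let go with its underside more than 20 mm above the bench once off the stand (height (world z) of can_foot between 0.02 and 0.042 m and contact force between can and the fingers below 0.05 N and contact force between can and the arm below 0.05 N and contact force between can and stand below 0.05 N and contact force between can and corner below 0.05 N).
It fails at once if the oil can is moved by more than 30 mm (distance of oil_can_mid from where it was at the start of the episode above 0.03 m).
It fails at once if the rivet tin is moved by more than 30 mm (distance of rivet_tin_mid from where it was at the start of the episode above 0.03 m).
It fails at once if the spanner is moved by more than 30 mm (distance of spanner_mid from where it was at the start of the episode above 0.03 m).
It also fails if it takes over 48 s, if anything falls off the work surface, if the arm or the gripper's body presses on something with over 40 N, if the wrist force passes 120 N, or if a joint passes its speed limit or range.

## Robot

A 6-joint arm with a two-finger parallel gripper is mounted at the origin on a cart in front of the work surface, level with it; the furniture and walls round the work are solid. World frame = base frame: x ahead of the robot, y to its left, z up, the work surface at z = 0. Lengths are in m, angles in rad, forces in N, time in s.
With the tool pointing down it reaches from about 0.425 to 1.125 m from the base axis. Payload 14.9 kg.
Tool frame: the origin (TCP) lies between the finger pads; the fingertips stand 25 mm ahead of it and the grasp point (between the pads) lies 6 mm ahead of it; x points along the fingers, y is the direction in which the jaws open and shut, and the axes are right-handed (so a half turn about x gives the same grasp; the last joint's range is limited). The gripper opens to 91 mm and grips with 3 to 60 N. Pads are 32 mm wide; open, the fingers measure 118 mm over their backs; the gripper's body (76 mm by 178 mm) begins 60 mm behind the grasp point.
Start: joints at [-1.364, 0.379, 1.734, -0, 1.028, -0.033], TCP at [0.166, -0.68, 0.215] pointing down, gripper open.
Joint ranges: [-2.77, 2.77], [-0.74, 2.19], [0, 2.66], [-1.06, 4.2], [0.31, 2.87], [-3.08, 3.08]. Speed limits (rad/s): [1.89, 1.89, 2.39, 3.14, 3.14, 3.14].

## Interface

Orientations are given as a unit quaternion [w, x, y, z].
In Python, from cell import get_state, capture, camera_info, job_done gives the robot as it stands.
- The arm moves only by the tool arm_command, never from a script. Its argument "increments" is a list of rows, each a list of 4 numbers: the shift along the tool's x, y, z in mm, then the turn about the tool's x in rad. In form: [[x, y, z, turn], ...]. A call has 1 to 5 rows; each row is the pose to reach, as a shift and turn from the pose commanded when the call began, along the tool's axes at that moment; what a row does not reach only later rows make up. A row lasts 1/10 s, in which the tool goes at most 50 mm and 8.59 degrees, less where a joint would pass 70% of its speed; a pose out of reach is approached as far as the arm can. A call with a gripper value outside its range is refused whole. "grip" is the opening, from -1 (shut) to 1 (fully open), so that 0 is half open, set as the call begins (left out, the last holds). The fingers move at their own pace and stop on an object; "grip_force" is the grip in N (left out, the last holds). Time passes only in rows, so rows that repeat a pose let the fingers close. It gives the time, the measured TCP pose, the force and the opening at its end, in the units of the state.
- get_state(): the state, without advancing time (a new reading comes with each control period).
- capture(name): name is "scene" or "top"; returns (picture, depth): 400x640x3 uint8, red, green, blue; 400x640 float32, m along the optical axis (not along the pixel's ray), 0 where there is no reading.
- camera_info(name): a dict with "fx", "fy", "cx", "cy" (pixels), "R" (3x3) and "t" (3): a world point X has camera coordinates R X + t. Camera axes: x right, y down, z forward; pixel columns grow to the right and rows downward; lengths in m; the calibration is good to about 2 mm. A picture is of the moment at which its call begins. camera_info takes no time and is no camera call.
- job_done(): hands the job in, once; it reports no verdict.
The state is a dict: "time_s": time; "joint_pos": joint angles; "qd": joint speeds; "effort": joint torques, N m; "ee_pos": TCP position; "orientation": TCP orientation; "contact_force": force on the tool from outside, world axes, zero at the start; "ft_torque": the same for the moment, N m; "width": finger opening in m.
Only numpy, scipy, OpenCV 4.12 (cv2) and the standard library are available. Lean on these libraries where they do the work, as an engineer would, in place of code of your own. Each camera call takes 0.05 s, during which the arm holds its last target.

## Working session

There is one attempt and no reset: what is moved stays moved. The work goes in short steps, Python scripts to look and compute and a tool call to move; the robot and the scene stay as the last step left them, time stands still between calls to the robot, and variables do not carry over. Pictures are saved under pics/ and viewed, and the job is handed in when it is done.

Besides the shell and the picture viewer there is one more tool, called after "Call:" as name(argument=value, ...), one argument or row to a line, values as JSON. arm_command: Moves the arm, as the interface text tells. Its arguments: {"type":"object","properties":{"increments":{"type":"array","items":{"type":"array","items":{"type":"number"}}},"grip":{"type":"number"},"grip_force":{"type":"number"}},"required":["increments"]}

```bash
mkdir -p pics; ls
python3 - <<'E'
from cell import *
import cv2,numpy as np
s=get_state();print(s)
for n in("scene","top"):
    p,d=capture(n);cv2.imwrite(f"pics/{n}0.png",p[...,::-1]);np.savez(f"{n}0.npz",p=p,d=d)
    i=camera_info(n);print(n,i)
E
```

```text
pics
{'time_s': 0.0, 'joint_pos': array([-1.36431455e+00,  3.79388350e-01,  1.73480531e+00, -1.80989043e-05,
        1.02846263e+00, -3.33239851e-02]), 'qd': array([-0.00063228, -0.00099532, -0.00075813,  0.0013219 ,  0.00031651,
       -0.00087907]), 'effort': array([ 7.95253663e-05, -7.63732338e+01, -4.34364545e+01,  6.50596130e-02,
        4.25042538e-02, -4.99745636e-05]), 'ee_pos': array([ 0.16615195, -0.67958399,  0.21479023]), 'orientation': array([-0.08421023, -0.70199147, -0.08495858,  0.70206742]), 'contact_force': array([-0.37157149,  0.31256985,  1.06290989]), 'ft_torque': array([ 0.00562681, -0.04577091,  0.00379779]), 'width': 0.09123437128532665}
scene {'fx': 518.8273186798114, 'fy': 518.8273186798114, 'cx': 325.0755939327548, 'cy': 191.39303416694185, 'R': array([[-0.59788773, -0.80144075,  0.01493286],
       [-0.57693847,  0.41732299, -0.70212786],
       [ 0.55648205, -0.42840897, -0.71189429]]), 't': array([0.32468081, 0.38251077, 1.60451844])}
top {'fx': 383.6640490886859, 'fy': 383.6640490886859, 'cx': 312.5012996161097, 'cy': 202.1564533325532, 'R': array([[-0.02810403, -0.99943147,  0.01862521],
       [-0.99793314,  0.02697497, -0.05832498],
       [ 0.05778941, -0.02022588, -0.99812389]]), 't': array([0.01161239, 0.53387187, 1.29898082])}
```

View pics/scene0.png

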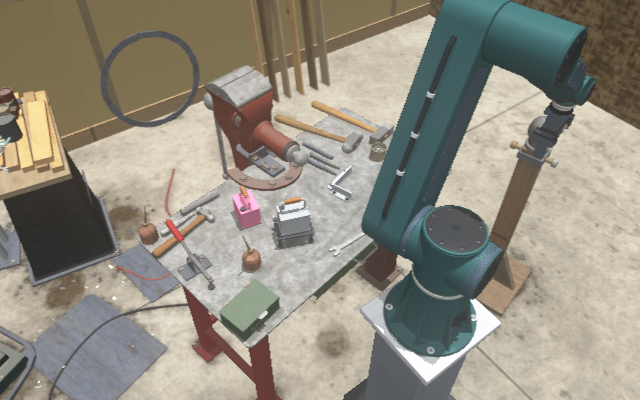

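View pics/top0.png

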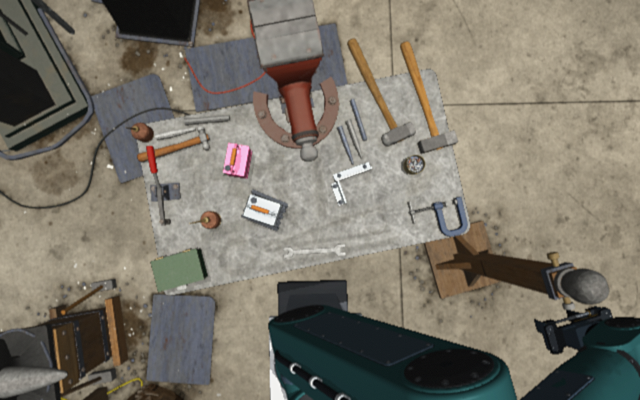

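Can candidates: the grey/white can on the dark stand (top 264,209; scene 293,220) and the pink look-alike (top 236,160; scene 246,208), which I leave alone. Two oil cans: top (209,219) and (142,131). The corner stop is at top (350,180), the rivet tin at (413,165) and the spanner at (315,250). Next is a close crop.

```bash
cat > h.py <<'E'
import numpy as np,cv2
from cell import *
def pt(n,u,v,z):
    i=camera_info(n);R=np.array(i['R']);t=np.array(i['t'])
    c=-R.T@t; r=R.T@np.array([(u-i['cx'])/i['fx'],(v-i['cy'])/i['fy'],1.])
    return c+r*(z-c[2])/r[2]
def cloud(n,d):
    i=camera_info(n);R=np.array(i['R']);t=np.array(i['t'])
    v,u=np.mgrid[:400,:640]
    X=np.stack([(u-i['cx'])/i['fx']*d,(v-i['cy'])/i['fy']*d,d],-1)
    return (X-t)@R
def crop(p,u0,v0,u1,v1,k,f):
    cv2.imwrite(f,cv2.resize(p[v0:v1,u0:u1,::-1],None,fx=k,fy=k,interpolation=cv2.INTER_CUBIC))
E
python3 - <<'E'
from h import *
a=np.load('top0.npz');crop(a['p'],220,140,380,260,5,'pics/c1.png')
W=cloud('top',a['d'])
b=np.load('scene0.npz');crop(b['p'],225,150,365,255,5.7,'pics/c2.png')
np.set_printoptions(precision=3,suppress=True,linewidth=250)
print("z mm top, every 2 px");print((W[186:234:2,236:294:2,2]*1000).astype(int))
print(W[230,340],W[200,310])
print((W[156:210:2,326:376:2,2]*1000).astype(int))
for q in((308,150),(300,120),(285,60)):print(W[q[1],q[0]])
E
```

```text
z mm top, every 2 px
[[  -1   -3    0   -3   -5    0    0    3    2    0    2    2    2   -1   -2   -1    0    0    0   -1    0    1   -4    0    1   -3    2   -2   -4]
 [  -3   -1    1    0   -3    3    3   -2   -5    1    5   -1    1   -1   -1   -9    0    0   -1    4   -2   -1   -1    5   -3   -1    0   -2    1]
 [  -2   -2    0    3    0   -3   -1   -2   47   48   -4    0   -2    2    6   -3   -3    0    2    0    3   -2   -2   -4    1   -2    1   -2    2]
 [   1    2    1    0   -5    1   -1    0   46   50   46   49   -6    2    1   -2    0   -2    0    0   -2    0    0   -5    2   -2    0   -4   -3]
 [   1    0    3    3    0    0   -2   -3   37   44   46   47   45   52   51    1   -1    3    1    0   -5   -3   -1   -2   -1   -1   -2   -1    0]
 [  -1   -2   -1   -1   -4    0    1  129  130  128    4    0   54   48   49   49   48    0    2   -5    2    0   -1   -1    0   -1   -2   -2    0]
 [  -3   -3    0   -2   -2    0    2  129  137  137  131  131  132   -3   -4   48   46   48   46   45    0    0    2   -2    1   -1   -1    2    0]
 [  -3   -4    5   -1   -2    0  127  130  
[... 5336 characters left out ...]
 [   0   -1    4   -2   -2    0    2    6    2   34   -2    2    0 1327    1   -5   -4    0    1    1    5   -3    3   -2   -2]
 [  -1    3    0   -2    1    0    3    8    6   20   34   -3   -2    0   -2    0    1   -1    2   -5   -8   -5   -1   -1   -2]
 [  -3    0    2    0    0   -2    6    6    1    0   -5    2    1   -1   -4    3    1    2    1   -2   -3   -2   -3    1    4]
 [   0    0   -1   -2   -2   -1    0    2    3    3    0    1   -3   -4    0   -6    0   -1    0   -6   -3    2    2    1    0]
 [1327    0    0   -2    0    0    0   -1   -7    0    0    0    1    0   -1    0   -4    2    1   -2    0   -2    0   -4    0]]
[0.681 0.009 0.189]
[0.771 0.031 0.193]
[0.901 0.066 0.319]
```

View pics/c1.png

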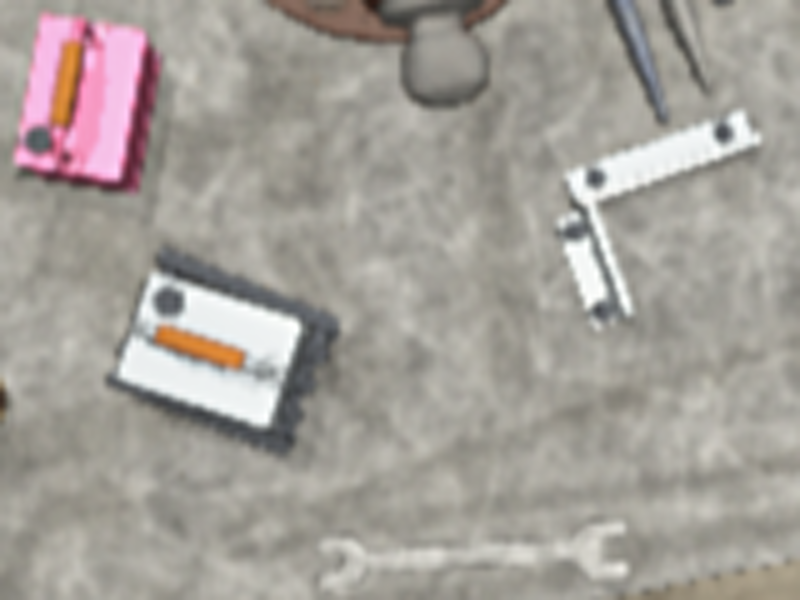

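View pics/c2.png

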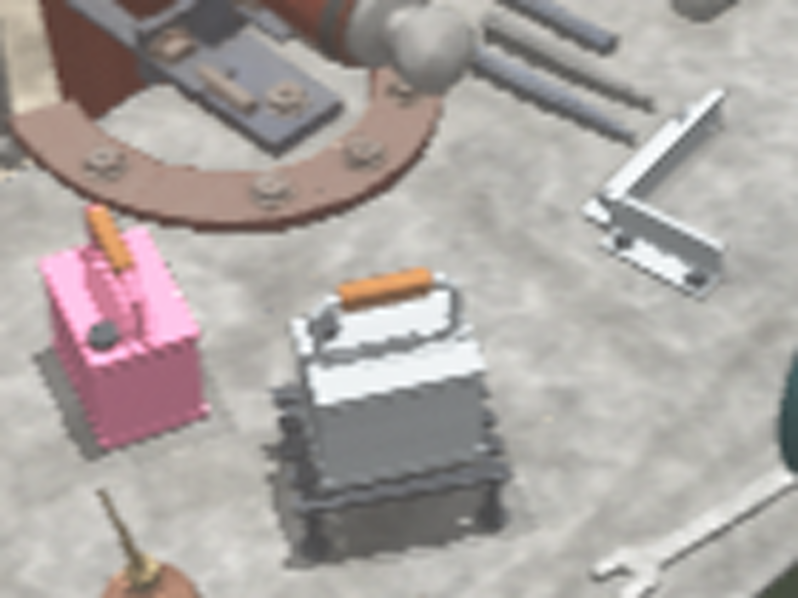

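Run:
```python
from h import *
np.set_printoptions(precision=4,suppress=True,linewidth=200)
for n in('top','scene'):
    a=np.load(n+'0.npz');p=a['p'];d=a['d'];W=cloud(n,d)
    hsv=cv2.cvtColor(p,cv2.COLOR_RGB2HSV)
    m=((hsv[...,0]>5)&(hsv[...,0]<22)&(hsv[...,1]>150)&(W[...,2]>.155)&(W[...,2]<.2)).astype(np.uint8)
    k,l,st,ce=cv2.connectedComponentsWithStats(m)
    for i in range(1,k):
        if st[i,4]>15:
            q=np.argwhere(l==i)[:,::-1].astype(float)
            P=np.array([pt(n,u,v,.181) for u,v in q])
            r=cv2.minAreaRect(P[:,:2].astype(np.float32)*1000)
            print(n,'orange',st[i],ce[i],pt(n,*ce[i],.181),r,W[l==i].mean(0))
    # can top by depth
    m=((W[...,2]>.118)&(W[...,2]<.142)&(W[...,0]<.59)&(W[...,0]>.4)&(W[...,1]>.0)&(W[...,1]<.25)).astype(np.uint8)
    q=np.argwhere(m)[:,::-1]
    P=np.array([pt(n,u,v,.130) for u,v in q])[:,:2]*1000
    r=cv2.minAreaRect(P.astype(np.float32));print(n,'cantop',len(q),r)
    b=((W[...,2]>.035)&(W[...,2]<.060)&(W[...,0]<.59)&(W[...,0]>.4)&(W[...,1]>.0)&(W[...,1]<.25))
    q=np.argwhere(b)[:,::-1]
    P=np.array([pt(n,u,v,.05) for u,v in q])[:,:2]*1000
    print(n,'stand',len(q),cv2.minAreaRect(P.astype(np.float32)))
    # corner
    b=((W[...,2]>.022)&(W[...,2]<.038)&(W[...,0]<.72)&(W[...,0]>.5)&(W[...,1]>-.2)&(W[...,1]<-.03))
    k,l,st,ce=cv2.connectedComponentsWithStats(b.astype(np.uint8),connectivity=8)
    for i in range(1,k):
        if st[i,4]>8:
            q=np.argwhere(l==i)[:,::-1]
            P=np.array([pt(n,u,v,.03) for u,v in q])[:,:2]*1000
            print(n,'corner',st[i]);print(P[np.argsort(P[:,1])].round(1).tolist())
```

```text
top orange [302  86   8   6  16] [305.6875  88.    ] [0.8731 0.0112 0.181 ] ((874.3941040039062, 11.533615112304688), (20.76349449157715, 15.371498107910156), 34.91455078125) [0.8704 0.0112 0.1886]
top orange [281  88  10  12  37] [285.2432  93.2703] [0.8581 0.0738 0.181 ] ((859.587890625, 75.47630310058594), (24.323434829711914, 36.74103927612305), 74.82892608642578) [0.8565 0.0736 0.1855]
top orange [306  98   4  10  17] [307.6471 102.5882] [0.8278 0.0065 0.181 ] ((828.4796142578125, 6.374236106872559), (28.440034866333008, 5.968770503997803), 9.558022499084473) [0.8264 0.0065 0.1853]
top orange [286 100   6  10  22] [288.7273 104.3182] [0.8237 0.064  0.181 ] ((822.5001831054688, 64.58960723876953), (29.126577377319336, 9.581117630004883), 12.393158912658691) [0.8229 0.064  0.1836]
top orange [289 114   6  13  28] [291.6071 119.8571] [0.7757 0.0565 0.181 ] ((774.250244140625, 57.02495574951172), (37.84209060668945, 9.58816146850586), 16.7487850189209) [0.7754 0.0565 0.1823]
top orange [251 206  17   7  50] [259.3  209.04] [0.5081 0.1595 0.181 ] ((508.5559387207031, 159.766525268554
[... 3835 characters left out ...]
-102.0], [561.9, -101.8], [555.6, -101.5], [615.6, -100.5], [609.0, -100.3], [589.6, -99.6], [583.2, -99.4], [576.8, -99.2], [570.4, -99.0], [564.1, -98.7], [557.8, -98.5], [551.5, -98.3], [617.8, -97.4], [611.3, -97.2], [598.3, -96.8], [591.8, -96.6], [585.4, -96.4], [579.0, -96.1], [572.6, -95.9], [560.0, -95.5], [613.5, -94.2], [607.0, -93.9], [600.5, -93.7], [594.0, -93.5], [587.6, -93.3], [581.2, -93.1], [574.8, -92.9], [568.5, -92.7], [615.7, -91.1], [609.2, -90.9], [602.7, -90.7], [596.3, -90.5], [589.8, -90.3], [583.4, -90.1], [564.3, -89.4], [604.9, -87.6], [598.5, -87.4], [592.0, -87.2], [566.5, -86.4], [613.6, -84.7], [607.1, -84.6], [594.2, -84.2], [602.9, -81.3], [605.1, -78.3]]
```

```bash
cat >> h.py <<'E'
from scipy.spatial.transform import Rotation as Ro
def TR():
    s=get_state();q=s['orientation'];return s,Ro.from_quat(np.r_[q[1:],q[0]]).as_matrix()
def go(x,y,z,yaw):
    """needed tool increments: TCP to x,y,z (m), tool y axis at world yaw deg (mod 180)"""
    s,M=TR();d=M.T@(np.array([x,y,z])-s['ee_pos'])*1000
    cur=np.degrees(np.arctan2(M[1,1],M[0,1]));dy=(yaw-cur+90)%180-90
    print('TCP',s['ee_pos'].round(4),'toolx',M[:,0].round(3),'yaw',round(cur,2),'q',s['joint_pos'].round(2),'t',round(s['time_s'],2),'F',s['contact_force'].round(1),'w',round(s['width'],4))
    print('inc mm',d.round(1),'turn rad',round(-np.radians(dy),4))
E
python3 - <<'E'
from h import *
for n in('top','scene'):
    i=camera_info(n);print(n,-(np.array(i['R']).T@i['t']))
    a=np.load(n+'0.npz');W=cloud(n,a['d'])
    b=((W[...,2]>.024)&(W[...,2]<.038)&(W[...,0]<.66)&(W[...,0]>.52)&(W[...,1]>-.21)&(W[...,1]<-.07))
    q=np.argwhere(b)[:,::-1];P=np.array([pt(n,u,v,.03) for u,v in q])[:,:2]*1000
    L=P[(P[:,0]>608)&(P[:,1]<-95)];S=P[(P[:,0]<596)&(P[:,1]<-88)]
    for X in(L,S):
        f=cv2.fitLine(X.astype(np.float32),cv2.DIST_HUBER,0,.01,.01).ravel();print(n,len(X),f,np.degrees(np.arctan2(f[1],f[0])))
go(.508,.1595,.26,-20)
E
```

```text
top [0.45802745 0.02347765 1.32746557]
top 66 [ 3.1171054e-01 -9.5017713e-01  6.2762720e+02 -1.5072427e+02] -71.837654
top 40 [ 9.5174384e-01  3.0689350e-01  5.6127338e+02 -1.0350878e+02] 17.872118
scene [-0.47807787  0.78797198  1.40597057]
scene 52 [ 3.1494528e-01 -9.4910985e-01  6.3623883e+02 -1.6387497e+02] -71.642494
scene 38 [ 9.5258105e-01  3.0428493e-01  5.6251727e+02 -1.0369107e+02] 17.715147
TCP [ 0.1662 -0.6796  0.2149] toolx [-0.     0.001 -1.   ] yaw -76.26 q [-1.36  0.38  1.73 -0.    1.03 -0.03] t 0.1 F [ 0.4  0.1 -0.3] w 0.091
inc mm [ -44.4 -734.  -531.4] turn rad -0.9819
```

Run:
```python
from h import *
a=np.load('top0.npz');W=cloud('top',a['d'])
for u,v in((585,285),(550,285),(480,263),(452,215),(410,210),(560,325),(600,355)):print((u,v),W[v,u].round(3))
go(.5,-.35,.30,-50)
crop(a['p'],440,200,640,400,3.5,'pics/c3.png')
```

```text
(585, 285) [ 0.262 -0.777  0.225]
(550, 285) [ 0.24  -0.767  0.081]
(480, 263) [ 0.261 -0.767 -0.42 ]
(452, 215) [ 0.477 -0.488 -0.   ]
(410, 210) [ 0.498 -0.34   0.005]
(560, 325) [-0.123 -1.34  -0.76 ]
(600, 355) [ 0.193 -0.533  0.588]
TCP [ 0.1662 -0.6796  0.2149] toolx [-0.     0.001 -1.   ] yaw -76.26 q [-1.36  0.38  1.73 -0.    1.03 -0.03] t 0.1 F [ 0.4  0.1 -0.3] w 0.091
inc mm [ -84.9 -241.  -402.6] turn rad -0.4583
```

View pics/c3.png

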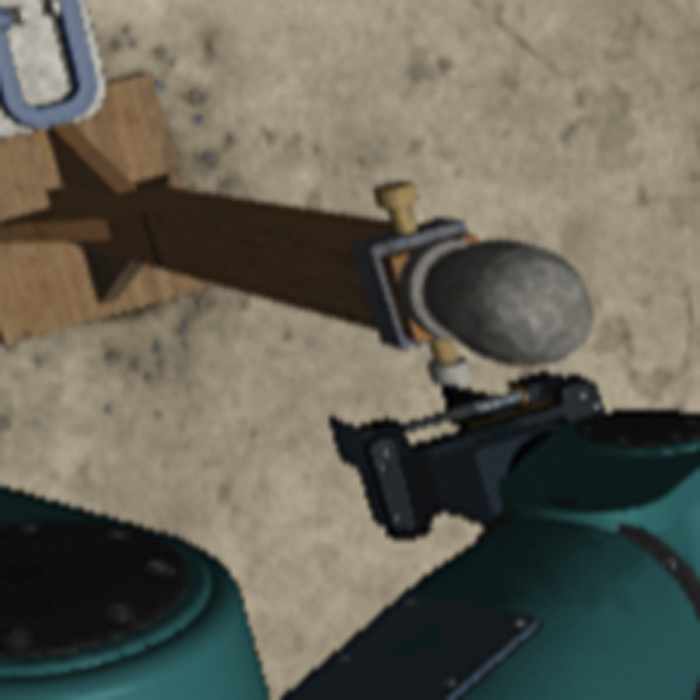

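The nearest obstacle is the knob on the post (about 0.26, -0.78, top z 0.23), so I'll rise first.

Call:
arm_command(
  increments=[
    [-40,0,0,0],
    [-80,0,0,0],
    [-120,-20,-20,0],
    [-120,-50,-60,0],
    [-120,-75,-100,-0.1],
  ],
  grip=1,
)

```text
time_s: 0.6
ee_pos: [0.246, -0.5824, 0.3366]
orientation: [0.12, 0.697, 0.119, -0.697]
contact_force: [-0.2, -0.9, -0.9]
width: 0.0912
```

Run:
```python
from h import *
go(.5,-.30,.32,-50)
```

```text
TCP [ 0.246  -0.5824  0.3366] toolx [ 0.001 -0.002 -1.   ] yaw -70.59 q [-1.21  0.15  1.79  0.    1.2   0.02] t 0.6 F [-0.2 -0.9 -0.9] w 0.0912
inc mm [  16.3 -182.  -333.5] turn rad -0.3593
```

Call:
arm_command(
  increments=[
    [0,-22,-40,-0.07],
    [0,-44,-80,-0.14],
    [0,-66,-120,-0.2],
    [0,-88,-160,-0.28],
    [0,-110,-200,-0.35],
  ],
)

```text
time_s: 1.1
ee_pos: [0.3983, -0.4114, 0.3353]
orientation: [-0.24, -0.665, -0.24, 0.665]
contact_force: [-0.2, -1.3, 1.2]
width: 0.0912
```

Run:
```python
from h import *
go(.53,-.1,.32,-20)
```

```text
TCP [ 0.3983 -0.4114  0.3353] toolx [-0.  0. -1.] yaw -50.31 q [-0.84  0.05  1.91  0.    1.19  0.04] t 1.1 F [-0.2 -1.3  1.2] w 0.0912
inc mm [  15.4 -155.5 -300.2] turn rad -0.5289
```

Call:
arm_command(
  increments=[
    [0,-20,-40,-0.1],
    [0,-40,-80,-0.2],
    [0,-62,-120,-0.3],
    [0,-83,-160,-0.4],
    [0,-104,-200,-0.5],
  ],
)

```text
time_s: 1.6
ee_pos: [0.4858, -0.2037, 0.3354]
orientation: [-0.397, -0.585, -0.398, 0.585]
contact_force: [1.5, -0.8, 0.4]
width: 0.0911
```

Run:
```python
from h import *
go(.508,.1595,.30,-20)
```

```text
TCP [ 0.4858 -0.2037  0.3354] toolx [-0.  0. -1.] yaw -21.6 q [-0.44 -0.03  1.99  0.    1.18 -0.06] t 1.6 F [ 1.5 -0.8  0.4] w 0.0911
inc mm [  35.4 -113.  -345.8] turn rad -0.0279
```

Call:
arm_command(
  increments=[
    [0,-14,-43,0],
    [5,-28,-86,-0.01],
    [10,-42,-130,-0.02],
    [10,-57,-174,-0.02],
    [10,-71,-217,-0.02],
  ],
)

```text
time_s: 2.1
ee_pos: [0.4998, 0.0242, 0.3252]
orientation: [-0.402, -0.582, -0.402, 0.582]
contact_force: [0.5, -0.8, -0.5]
width: 0.0914
```

Run:
```python
from h import *
go(.508,.1595,.30,-20)
```

```text
TCP [0.4998 0.0242 0.3252] toolx [-0.  0. -1.] yaw -20.68 q [ 0.   -0.07  2.05  0.    1.17  0.36] t 2.1 F [ 0.5 -0.8 -0.5] w 0.0914
inc mm [  25.2  -40.1 -129.4] turn rad -0.0119
```

Call:
arm_command(
  increments=[
    [5,-12,-40,-0.01],
    [10,-24,-80,-0.01],
    [15,-36,-115,-0.01],
    [20,-40,-129,-0.01],
    [22,-40,-129,-0.01],
  ],
)

```text
time_s: 2.6
ee_pos: [0.5082, 0.1584, 0.3027]
orientation: [-0.406, -0.579, -0.406, 0.58]
contact_force: [0.4, -0.9, 0.4]
width: 0.0915
```

Run:
```python
from h import *
go(.508,.1595,.181,-20)
p,d=capture('top');crop(p,200,140,330,260,5,'pics/t1.png')
p,d=capture('scene');crop(p,225,120,365,255,4.4,'pics/s1.png')
go(.508,.1595,.181,-20)
```

```text
TCP [0.5082 0.1584 0.3027] toolx [-0.001 -0.    -1.   ] yaw -19.98 q [0.26 0.01 2.01 0.   1.12 0.61] t 2.6 F [ 0.4 -0.9  0.4] w 0.0915
inc mm [121.7  -0.4  -1.1] turn rad 0.0003
TCP [0.5082 0.1565 0.3029] toolx [-0.001 -0.001 -1.   ] yaw -20.09 q [ 0.26  0.01  2.01 -0.    1.12  0.61] t 2.7 F [-0.4 -0.3 -1. ] w 0.0912
inc mm [121.9  -1.1  -2.8] turn rad -0.0015
```

View pics/s1.png

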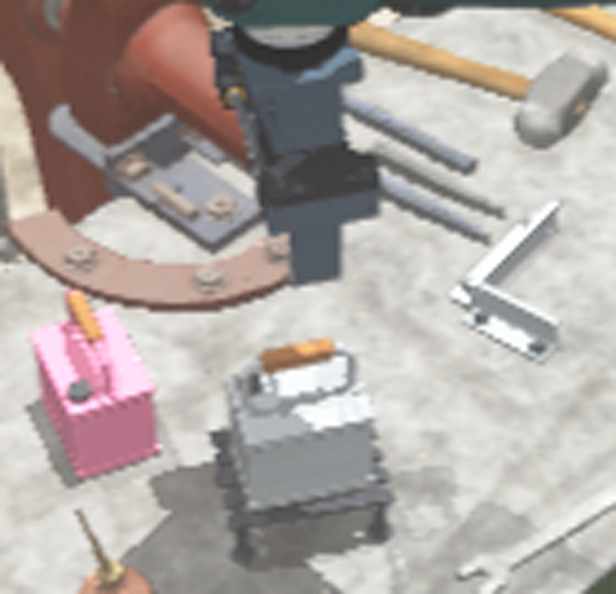

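The fingers (crop 315,270) hang above the orange grip at (297,355), and the jaw direction runs across the grip. Descending.

Call:
arm_command(
  increments=[
    [30,-1,-3,0],
    [60,-1,-3,0],
    [90,-1,-3,0],
    [110,-1,-3,0],
    [120,-1,-3,0],
  ],
)

```text
time_s: 3.2
ee_pos: [0.508, 0.1588, 0.182]
orientation: [-0.404, -0.579, -0.405, 0.581]
contact_force: [-0.2, 0.4, 0.9]
width: 0.0913
```

Call:
arm_command(
  increments=[
    [1,0,0,0],
    [1,0,0,0],
  ],
)

```text
time_s: 3.4
ee_pos: [0.5092, 0.1599, 0.1833]
orientation: [0.405, 0.58, 0.405, -0.579]
contact_force: [-0.7, 0.0, 0.3]
width: 0.0913
```

Run:
```python
from h import *
go(.508,.1595,.181,-20)
```

```text
TCP [0.5092 0.1599 0.1833] toolx [ 0.001  0.    -1.   ] yaw -20.15 q [ 0.26  0.16  2.09 -0.    0.89  0.61] t 3.4 F [-0.7  0.   0.3] w 0.0913
inc mm [ 2.3 -1.   0.7] turn rad -0.0026
```

Call:
arm_command(
  increments=[
    [1,0,0,0],
    [1,0,0,0],
    [1,0,0,0],
    [1,0,0,0],
    [1,0,0,0],
  ],
  grip=-1,
  grip_force=40,
)

```text
time_s: 3.9
ee_pos: [0.5086, 0.1604, 0.1816]
orientation: [0.405, 0.58, 0.405, -0.58]
contact_force: [0.4, 0.5, -0.1]
width: 0.0539
```

Call:
arm_command(
  increments=[
    [0,0,0,0],
    [0,0,0,0],
    [0,0,0,0],
  ],
)

```text
time_s: 4.2
ee_pos: [0.5086, 0.1603, 0.1814]
orientation: [-0.405, -0.58, -0.405, 0.58]
contact_force: [-0.4, 0.1, -0.5]
width: 0.0301
```

Call:
arm_command(
  increments=[
    [0,0,0,0],
    [0,0,0,0],
    [0,0,0,0],
    [0,0,0,0],
  ],
)

```text
time_s: 4.6
ee_pos: [0.5087, 0.1603, 0.1815]
orientation: [0.405, 0.58, 0.405, -0.58]
contact_force: [1.4, -0.7, 0.3]
width: 0.0132
```

Call:
arm_command(
  increments=[
    [0,0,0,0],
    [-3,0,0,0],
    [-8,0,0,0],
    [-14,0,0,0],
    [-20,0,0,0],
  ],
)

```text
time_s: 5.1
ee_pos: [0.5084, 0.1603, 0.2019]
orientation: [-0.405, -0.58, -0.405, 0.58]
contact_force: [0.2, 0.6, -5.6]
width: 0.0134
```

Call:
arm_command(
  increments=[
    [-8,0,0,0],
    [-16,0,0,0],
    [-22,0,0,0],
    [-25,0,0,0],
    [-25,0,0,0],
  ],
)

```text
time_s: 5.6
ee_pos: [0.5088, 0.1604, 0.227]
orientation: [0.405, 0.58, 0.405, -0.579]
contact_force: [-0.5, -0.8, -6.5]
width: 0.0133
```

Run:
```python
from h import *
p,d=capture('scene');crop(p,225,120,365,255,4.4,'pics/s2.png')
go(.575,-.165,.22,18)
```

```text
TCP [0.5086 0.1603 0.2265] toolx [ 0.  0. -1.] yaw -20.11 q [0.26 0.1  2.06 0.   0.98 0.61] t 5.65 F [-0.1 -0.5 -6. ] w 0.0133
inc mm [  6.5 174.2 282.7] turn rad -0.6651
```

View pics/s2.png

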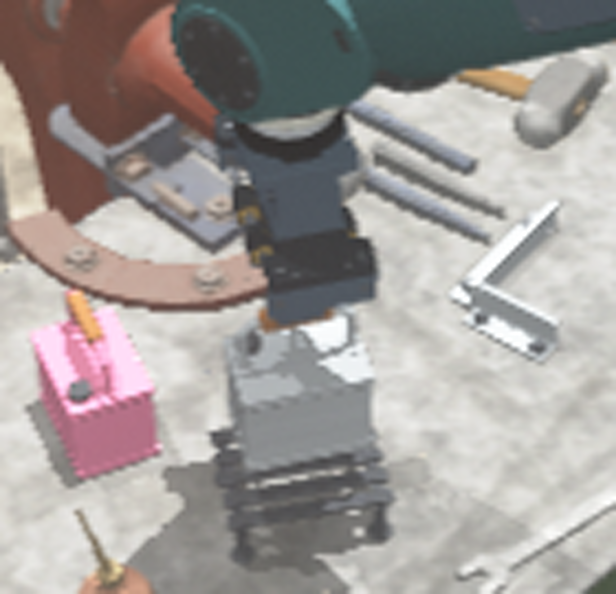

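The can hangs upright with about 6 N of weight, its underside near z = 0.095. I'll carry it across and turn it.

Call:
arm_command(
  increments=[
    [0,6,10,-0.02],
    [0,18,28,-0.05],
    [0,34,54,-0.1],
    [0,52,84,-0.15],
    [0,70,112,-0.2],
  ],
)

```text
time_s: 6.15
ee_pos: [0.5356, 0.0298, 0.226]
orientation: [-0.461, -0.536, -0.462, 0.536]
contact_force: [0.8, 0.4, -6.2]
width: 0.0134
```

Run:
```python
from h import *
go(.578,-.1685,.227,18)
```

```text
TCP [0.5356 0.0298 0.226 ] toolx [-0.001 -0.    -1.   ] yaw -8.51 q [ 0.01  0.11  2.06 -0.    0.98  0.16] t 6.15 F [ 0.8  0.4 -6.2] w 0.0134
inc mm [ -1.   71.3 189.9] turn rad -0.4627
```

Call:
arm_command(
  increments=[
    [0,11,30,-0.05],
    [0,22,60,-0.12],
    [0,34,90,-0.19],
    [0,45,118,-0.27],
    [0,55,145,-0.35],
  ],
)

```text
time_s: 6.65
ee_pos: [0.5683, -0.1219, 0.2259]
orientation: [0.548, 0.447, 0.548, -0.447]
contact_force: [0.4, 0.4, -6.2]
width: 0.0131
```

Run:
```python
from h import *
go(.578,-.1685,.227,18)
```

```text
TCP [ 0.5683 -0.1219  0.2259] toolx [-0.001  0.    -1.   ] yaw 11.57 q [-0.25  0.18  1.97  0.    0.99 -0.45] t 6.65 F [ 0.4  0.4 -6.2] w 0.0131
inc mm [-1.1  0.1 47.6] turn rad -0.1122
```

Call:
arm_command(
  increments=[
    [0,0,20,-0.04],
    [0,0,35,-0.08],
    [0,0,44,-0.11],
    [0,0,47,-0.112],
    [0,0,47,-0.112],
  ],
)

```text
time_s: 7.15
ee_pos: [0.5775, -0.1667, 0.226]
orientation: [0.571, 0.417, 0.571, -0.417]
contact_force: [-0.2, 0.8, -5.6]
width: 0.0134
```

Call:
arm_command(
  increments=[
    [10,0,0,0],
    [24,0,0,0],
    [38,0,0,0],
    [47,0,0,0],
    [50,0,0,0],
  ],
)

```text
time_s: 7.65
ee_pos: [0.5769, -0.1662, 0.1746]
orientation: [0.571, 0.416, 0.572, -0.417]
contact_force: [-0.3, 0.2, -5.0]
width: 0.0134
```

Run:
```python
from h import *
go(.578,-.1685,.177,18)
p,d=capture('top');crop(p,300,120,420,220,6,'pics/t3.png');np.savez('t3.npz',p=p,d=d)
p,d=capture('scene');crop(p,270,110,400,220,5.5,'pics/s3.png')
```

```text
TCP [ 0.5769 -0.1662  0.1746] toolx [-0.002  0.001 -1.   ] yaw 17.83 q [-0.32  0.28  1.96  0.    0.91 -0.63] t 7.65 F [-0.3  0.2 -5. ] w 0.0134
inc mm [-2.4  0.4  2.5] turn rad -0.003
```

View pics/s3.png

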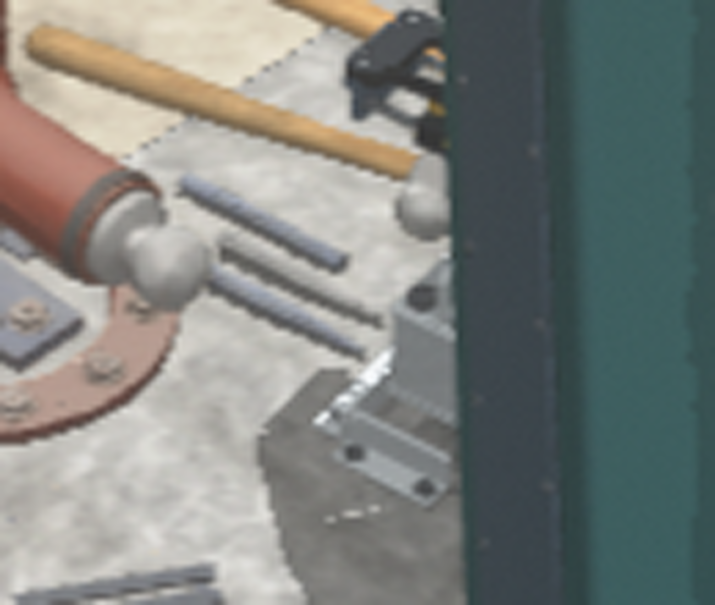

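View pics/t3.png

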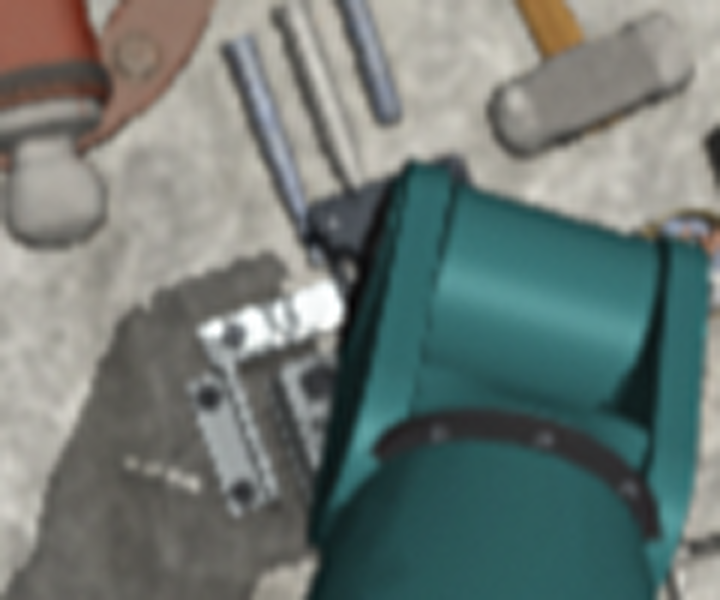

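Run:
```python
from h import *
ux=np.array([np.cos(np.radians(18)),np.sin(np.radians(18))]);uy=np.array([-ux[1],ux[0]])
seat=np.array([.588,-.1496])
def sc(P):return np.r_[ux@(P[:2]-seat),uy@(P[:2]-seat)]*1000
a=np.load('t3.npz');W=cloud('top',a['d'])
m=(W[...,2]>.112)&(W[...,2]<.134)&(W[...,1]>-.2)&(W[...,1]<-.08)&(W[...,0]>.5)&(W[...,0]<.66)
m=m.astype(np.uint8);q=np.argwhere(m)[:,::-1]
# leftmost px each row
for v in np.unique(q[:,1]):
    u=q[q[:,1]==v][:,0].min();print(v,u,sc(pt('top',u-.5,v,.123)).round(1))
print('tcp',sc(get_state()['ee_pos'].copy()))
```

```text
178 355 [16.3  9.1]
179 353 [15.4 16.2]
180 350 [15.6 26.2]
181 347 [15.8 36.2]
182 346 [13.9 40.3]
183 347 [ 9.8 38.4]
184 347 [ 6.8 39.5]
185 347 [ 3.8 40.6]
186 348 [-0.2 38.7]
187 348 [-3.2 39.7]
188 348 [-6.2 40.8]
189 349 [-10.2  38.9]
190 349 [-13.2  40. ]
191 350 [-17.2  38.1]
192 350 [-20.2  39.2]
193 350 [-23.2  40.3]
194 351 [-27.2  38.4]
195 351 [-30.2  39.4]
196 351 [-33.1  40.5]
197 352 [-37.2  38.6]
198 352 [-40.1  39.7]
199 352 [-43.1  40.8]
tcp [-15.24733889 -12.80696807]
```

The can clears both angles and looks square: its end is about 10 mm and its side about 17 mm from the faces. Lowering.

Call:
arm_command(
  increments=[
    [8,0,0,0],
    [18,0,0,0],
    [28,0,0,0],
    [35,0,0,0],
    [38,0,0,0],
  ],
)

```text
time_s: 8.25
ee_pos: [0.5772, -0.1665, 0.1373]
orientation: [0.571, 0.416, 0.572, -0.417]
contact_force: [0.1, 0.2, -5.5]
width: 0.0132
```

Call:
arm_command(
  increments=[
    [0.5,0,0,0],
    [1,0,0,0],
    [1.5,0,0,0],
    [2,0,0,0],
    [2,0,0,0],
  ],
)

```text
time_s: 8.75
ee_pos: [0.5777, -0.1667, 0.1366]
orientation: [0.571, 0.417, 0.571, -0.417]
contact_force: [-0.2, 0.2, -6.0]
width: 0.013
```

Call:
arm_command(
  increments=[
    [0.5,0,0,0],
    [1,0,0,0],
    [1,0,0,0],
  ],
)

```text
time_s: 9.05
ee_pos: [0.5776, -0.1666, 0.1354]
orientation: [0.571, 0.417, 0.571, -0.417]
contact_force: [0.0, 0.5, -6.0]
width: 0.0134
```

Call:
arm_command(
  increments=[
    [0.5,0,0,0],
    [1,0,0,0],
    [1.5,0,0,0],
    [1.5,0,0,0],
  ],
)

```text
time_s: 9.45
ee_pos: [0.5776, -0.1666, 0.1338]
orientation: [0.571, 0.417, 0.571, -0.417]
contact_force: [-0.1, -0.1, -6.2]
width: 0.0132
```

Call:
arm_command(
  increments=[
    [0.5,0,0,0],
    [1,0,0,0],
    [1,0,0,0],
  ],
)

```text
time_s: 9.75
ee_pos: [0.5776, -0.1666, 0.1328]
orientation: [0.571, 0.417, 0.571, -0.417]
contact_force: [0.8, -0.3, -5.7]
width: 0.0132
```

Call:
arm_command(
  increments=[
    [0.5,0,0,0],
    [1,0,0,0],
    [1,0,0,0],
  ],
)

```text
time_s: 10.05
ee_pos: [0.5776, -0.1666, 0.1318]
orientation: [0.571, 0.417, 0.571, -0.417]
contact_force: [0.4, -0.5, -5.7]
width: 0.0132
```

Call:
arm_command(
  increments=[
    [0.5,0,0,0],
    [0.5,0,0,0],
    [0.5,0,0,0],
  ],
)

```text
time_s: 10.35
ee_pos: [0.5778, -0.1666, 0.1316]
orientation: [0.571, 0.417, 0.571, -0.417]
contact_force: [-0.1, 0.2, -4.3]
width: 0.0132
```

Call:
arm_command(
  increments=[
    [0.5,0,0,0],
    [0.5,0,0,0],
    [0.5,0,0,0],
  ],
)

```text
time_s: 10.65
ee_pos: [0.5781, -0.1667, 0.1314]
orientation: [0.572, 0.417, 0.571, -0.416]
contact_force: [1.4, 2.6, 2.6]
width: 0.0132
```

Call:
arm_command(
  increments=[
    [0.3,0,0,0],
    [0.5,0,0,0],
    [0.5,0,0,0],
  ],
)

```text
time_s: 10.95
ee_pos: [0.5785, -0.1666, 0.1313]
orientation: [0.572, 0.417, 0.571, -0.416]
contact_force: [2.1, 5.2, 7.8]
width: 0.0136
```

On the bench. Raise 1 mm so that most of the weight is carried, then slide towards the longer angle (tool +y).

Call:
arm_command(
  increments=[
    [-1,0,0,0],
    [-1,3,0,0],
    [-1,6,0,0],
    [-1,9,0,0],
    [-1,12,0,0],
  ],
)

```text
time_s: 11.45
ee_pos: [0.5894, -0.1633, 0.1328]
orientation: [0.571, 0.416, 0.572, -0.417]
contact_force: [-8.7, 1.8, 21.5]
width: 0.0135
```

Call:
arm_command(
  increments=[
    [0,1,0,0],
    [0,2,0,0],
    [0,2,0,0],
  ],
)

```text
time_s: 11.75
ee_pos: [0.5915, -0.1626, 0.1331]
orientation: [0.572, 0.416, 0.571, -0.417]
contact_force: [-8.6, 2.0, 23.6]
width: 0.0129
```

Call:
arm_command(
  increments=[
    [-1,0,0,0],
    [-1.5,0,0,0],
    [-1.5,0,0,0],
  ],
)

```text
time_s: 12.05
ee_pos: [0.5908, -0.1625, 0.1331]
orientation: [0.571, 0.416, 0.572, -0.417]
contact_force: [-5.2, -1.5, 7.3]
width: 0.0135
```

```bash
cat >> h.py <<'E'
ux=np.array([np.cos(np.radians(18)),np.sin(np.radians(18))]);uy=np.array([-ux[1],ux[0]])
seat=np.array([.588,-.1496])
def sc(P):return np.r_[ux@(P[:2]-seat),uy@(P[:2]-seat)]*1000
E
python3 - <<'E'
from h import *
s,M=TR();print(s['ee_pos'],M[:,0].round(4),sc(s['ee_pos']),s['contact_force'],s['ft_torque'])
p,d=capture('top');crop(p,300,120,420,220,6,'pics/t4.png');W=cloud('top',d)
m=(W[...,2]>.06)&(W[...,2]<.1)&(W[...,1]>-.24)&(W[...,1]<-.08)&(W[...,0]>.5)&(W[...,0]<.68)
q=np.argwhere(m)[:,::-1]
for v in np.unique(q[:,1]):
    u=q[q[:,1]==v][:,0].min();print(v,u,sc(pt('top',u-.5,v,.08)).round(1),(W[v,u:u+4,2]*1000).round(0))
p,d=capture('scene');crop(p,270,110,400,220,5.5,'pics/s4.png')
E
```

```text
[ 0.59082208 -0.16251916  0.13307263] [-7.e-04 -2.e-04 -1.e+00] [ -1.3082828  -13.15892702] [-5.21950661 -1.5108158   7.32309808] [-0.20983588  1.11234523  0.03225978]
178 350 [24.9 17.6] [ 82.  77. 377. 407.]
179 347 [25. 28.] [74. 79. 75. 90.]
180 345 [24.1 35.3] [81. 81. 81. 86.]
181 344 [22.1 39.5] [76. 80. 82. 78.]
182 345 [18.  37.5] [79. 79. 82. 85.]
183 345 [14.9 38.6] [77. 80. 86. 88.]
184 345 [11.8 39.8] [76. 79. 78. 84.]
185 345 [ 8.7 40.9] [64. 80. 78. 77.]
186 346 [ 4.5 38.9] [78. 82. 87. 85.]
187 346 [ 1.4 40. ] [74. 85. 84. 83.]
188 347 [-2.8 38.1] [ 75.  82.  83. 117.]
189 347 [-5.9 39.2] [ 80.  85.  85. 405.]
190 347 [-8.9 40.3] [ 66.  80.  86. 413.]
191 348 [-13.1  38.3] [ 82.  83. 423. 447.]
192 348 [-16.2  39.4] [ 79.  82. 427. 454.]
193 348 [-19.3  40.6] [ 64.  84. 435. 461.]
194 349 [-23.5  38.6] [ 81. 442. 471. 491.]
```

View pics/s4.png

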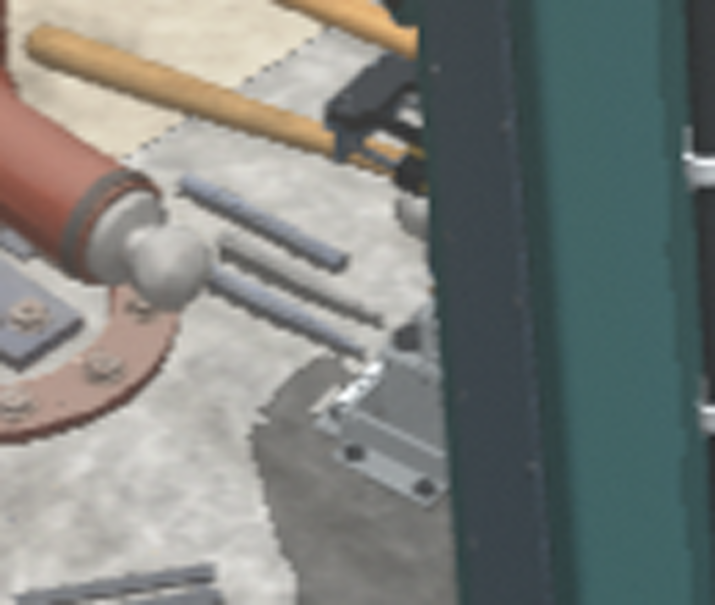

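View pics/t4.png

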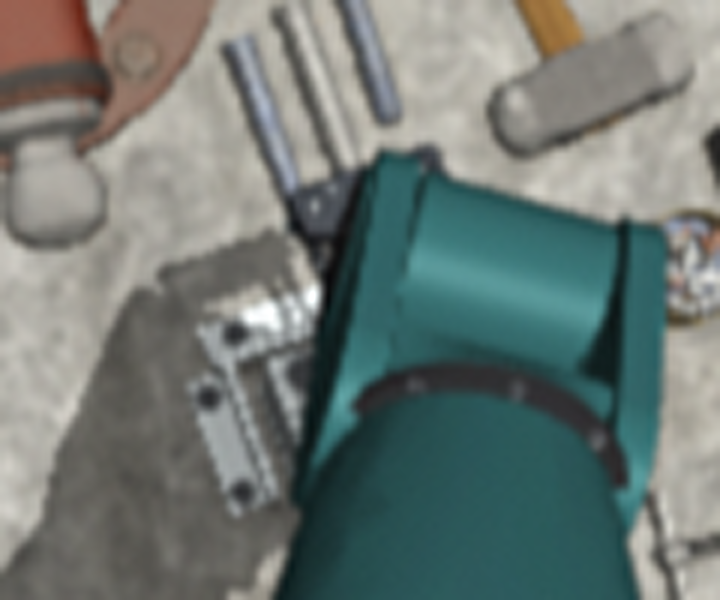

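The foot dragged and the can leaned a little in the pads. Its top is at x ≈ -9 against TCP -1. I'll lift a few mm so that it hangs straight, then check.

Call:
arm_command(
  increments=[
    [-2,0,0,0],
    [-4,0,0,0],
    [-6,0,0,0],
    [-6,0,0,0],
    [-6,0,0,0],
  ],
)

```text
time_s: 12.65
ee_pos: [0.591, -0.1623, 0.1388]
orientation: [0.571, 0.417, 0.571, -0.417]
contact_force: [0.6, 0.1, -6.5]
width: 0.0131
```

```bash
cat > look.py <<'E'
from h import *
import sys
def look(zt,name):
    s,M=TR();print('tcp',s['ee_pos'].round(4),'seat',sc(s['ee_pos']).round(1),'F',s['contact_force'].round(1),'T',s['ft_torque'].round(2),'t',s['time_s'])
    p,d=capture('top');crop(p,300,120,420,220,6,f'pics/{name}.png');W=cloud('top',d)
    m=(W[...,2]>zt-.018)&(W[...,2]<zt+.018)&(W[...,1]>-.24)&(W[...,1]<-.08)&(W[...,0]>.5)&(W[...,0]<.68)
    q=np.argwhere(m)[:,::-1];L=[]
    for v in np.unique(q[:,1]):
        u=q[q[:,1]==v][:,0].min();L.append(sc(pt('top',u-.5,v,zt)))
    L=np.array(L);print(L.round(1).tolist())
    m2=m.copy();Z=W[m2]; 
    S=np.array([np.r_[sc(w),w[2]*1000] for w in Z]);c=(S[:,1]>0)&(S[:,1]<38)
    A=np.c_[S[c,:2],np.ones(c.sum())];print('top plane slope x,y,z0',np.linalg.lstsq(A,S[c,2],rcond=None)[0].round(3),c.sum())
    p,d=capture('scene');crop(p,270,110,400,220,5.5,f'pics/{name}s.png')
if __name__=='__main__':look(float(sys.argv[1]),sys.argv[2])
E
python3 look.py .087 t5
```

```text
tcp [ 0.591  -0.1623  0.1388] seat [ -1.1 -13. ] F [ 0.6  0.1 -6.5] T [-0.04 -0.13 -0.01] t 12.65
[[26.3, 14.4], [26.5, 24.8], [26.7, 35.1], [24.7, 39.3], [21.6, 40.4], [17.5, 38.5], [14.4, 39.6], [11.3, 40.7], [7.1, 38.7], [4.1, 39.8], [-0.1, 37.9], [-3.2, 39.0], [-6.2, 40.1], [-10.4, 38.1], [-13.4, 39.3], [-16.5, 40.4], [-20.7, 38.4], [-23.7, 39.5]]
top plane slope x,y,z0 [ -0.147  -0.38  101.165] 75
```

Run:
```python
import cv2,numpy as np
a=cv2.imread('pics/t5.png');b=cv2.imread('pics/t5s.png')
cv2.imwrite('pics/t5j.png',np.hstack([a[100:500,100:450],cv2.resize(b[150:550,200:550],(350,400))]))
```

```text
(no output)
```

View pics/t5j.png

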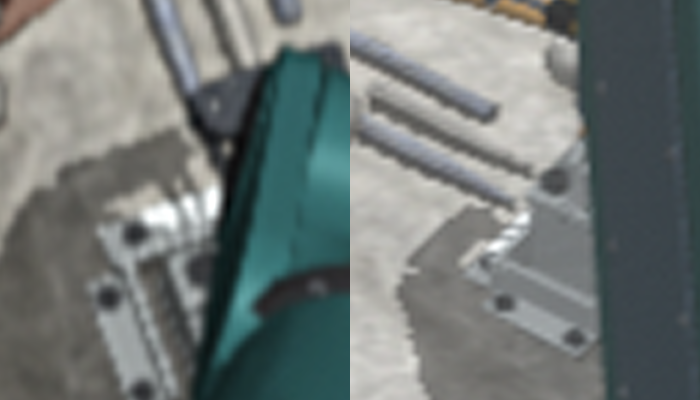

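Run:
```python
from h import *
for n in('top','scene'):
    p,d=capture(n);W=cloud(n,d);S=[]
    for w in W.reshape(-1,3):
        if w[2]>.05 and w[2]<.14 and abs(w[0]-.588)<.1 and abs(w[1]+.15)<.1:
            c=sc(w)
            if abs(c[0])<50 and 0<c[1]<46:S.append([*c,w[2]*1000])
    S=np.array(S);print(n,len(S))
    for x in range(-48,40,6):
        for y in range(0,46,15):
            k=(abs(S[:,0]-x)<3)&(S[:,1]>=y)&(S[:,1]<y+15)
            print(f'{np.median(S[k,2]) if k.sum()>2 else -1:5.0f}({k.sum()})',end=' ')
        print(x)
```

```text
top 91
   -1(0)    -1(0)    -1(0)    -1(0) -48
   -1(0)    -1(0)    -1(0)    -1(0) -42
   -1(0)    -1(0)    -1(0)    -1(0) -36
   -1(0)    -1(0)    -1(0)    -1(0) -30
   -1(0)    -1(0)    86(3)    -1(0) -24
   -1(0)    -1(0)    83(4)    -1(0) -18
   -1(0)    -1(0)    88(8)    -1(0) -12
   -1(0)    -1(0)    92(8)    -1(0) -6
   -1(0)    -1(2)    88(7)    -1(0) 0
   -1(0)    94(7)    89(6)    -1(0) 6
   -1(0)    95(7)    86(8)    -1(0) 12
   -1(0)    93(9)    85(6)    -1(0) 18
   85(4)    89(6)    87(6)    -1(0) 24
   -1(0)    -1(0)    -1(0)    -1(0) 30
   -1(0)    -1(0)    -1(0)    -1(0) 36
scene 175
   -1(0)    -1(0)    -1(0)    -1(0) -48
   -1(0)    -1(0)    -1(0)    -1(0) -42
   -1(0)    -1(0)    -1(0)    -1(0) -36
   -1(0)    -1(0)    -1(0)    -1(0) -30
   -1(0)    -1(0)    68(6)    -1(0) -24
   -1(0)    -1(1)    78(12)    -1(0) -18
   -1(0)    -1(2)    76(13)    -1(0) -12
   -1(0)    99(11)    88(21)    -1(0) -6
   -1(2)   123(11)    81(15)    -1(0) 0
   93(3)    89(5)    79(9)    -1(0) 6
   -1(0)    89(9)    66(8)    -1(0) 12
   -1(2)    93(6)    72(15)    -1(0) 18
   -1(2)    97(4)    80(10)    -1(0) 24
   -1(0)    86(4)    60(3)    -1(0) 30
   -1(0)    -1(1)    -1(0)    -1(0) 36
```

The top is level (85–89 mm across x), so the can hangs upright. I'll now hover about 1 mm above the bench and slide with the weight carried.

Call:
arm_command(
  increments=[
    [1.5,-3,0,0],
    [3,-3,0,0],
    [4.5,-3,0,0],
    [5.5,-3,0,0],
    [5.5,-3,0,0],
  ],
)

```text
time_s: 13.35
ee_pos: [0.588, -0.1632, 0.1332]
orientation: [0.571, 0.416, 0.572, -0.417]
contact_force: [-0.1, 0.1, -6.2]
width: 0.0135
```

Call:
arm_command(
  increments=[
    [0,1,0,0],
    [0,2,0,0],
    [0,3,0,0],
    [0,3,0,0],
  ],
)

```text
time_s: 13.75
ee_pos: [0.5912, -0.1623, 0.1335]
orientation: [0.571, 0.417, 0.571, -0.416]
contact_force: [-0.3, 0.1, -5.7]
width: 0.013
```

Call:
arm_command(
  increments=[
    [0,1,0,0],
    [0,2,0,0],
    [0,2,0,0],
  ],
)

```text
time_s: 14.05
ee_pos: [0.5931, -0.1617, 0.1335]
orientation: [0.571, 0.417, 0.571, -0.416]
contact_force: [0.2, -0.3, -6.0]
width: 0.013
```

Call:
arm_command(
  increments=[
    [0,1,0,0],
    [0,2,0,0],
    [0,2,0,0],
  ],
)

```text
time_s: 14.35
ee_pos: [0.5949, -0.1611, 0.1334]
orientation: [0.571, 0.417, 0.571, -0.416]
contact_force: [-0.2, -0.7, -5.2]
width: 0.0129
```

Call:
arm_command(
  increments=[
    [0,1,0,0],
    [0,2,0,0],
    [0,2,0,0],
  ],
)

```text
time_s: 14.65
ee_pos: [0.5969, -0.1605, 0.1335]
orientation: [0.571, 0.417, 0.571, -0.416]
contact_force: [-0.0, 0.0, -5.9]
width: 0.0133
```

Call:
arm_command(
  increments=[
    [0,1,0,0],
    [0,2,0,0],
    [0,2,0,0],
  ],
)

```text
time_s: 14.95
ee_pos: [0.5988, -0.1599, 0.1335]
orientation: [0.571, 0.417, 0.571, -0.416]
contact_force: [0.5, 0.2, -6.0]
width: 0.0134
```

```bash
python3 look.py .082 t6;  python3 - <<'E'
import cv2,numpy as np
a=cv2.imread('pics/t6.png');b=cv2.imread('pics/t6s.png')
cv2.imwrite('pics/t6j.png',np.hstack([a[100:500,100:450],cv2.resize(b[150:550,200:550],(350,400))]))
E
```

```text
tcp [ 0.5988 -0.1599  0.1335] seat [  7.1 -13.1] F [ 0.5  0.2 -6. ] T [ 0.04 -0.14  0.02] t 14.95
[[35.1, 17.6], [35.3, 28.0], [34.4, 35.3], [32.4, 39.5], [28.2, 37.5], [25.1, 38.6], [22.0, 39.8], [17.8, 37.8], [14.7, 38.9], [11.6, 40.0], [8.6, 41.1], [4.4, 39.2], [1.3, 40.3], [-2.9, 38.3], [-6.0, 39.4], [-9.0, 40.6], [-13.2, 38.6]]
top plane slope x,y,z0 [-8.9000e-02 -3.6500e-01  9.5455e+01] 69
```

View pics/t6j.png

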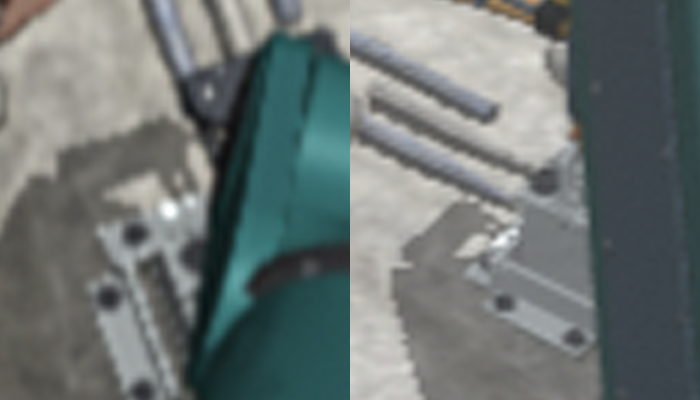

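The can's top trails the TCP by a few mm more than it did at first, so it may be leaning slightly in the pads. I'll set it down, loosen the grip so it settles flat, and regrip.

Call:
arm_command(
  increments=[
    [0.5,-1,0,0],
    [1,-2,0,0],
    [1.5,-2,0,0],
    [1.5,-2,0,0],
  ],
)

```text
time_s: 15.45
ee_pos: [0.5969, -0.1606, 0.1323]
orientation: [0.571, 0.417, 0.571, -0.417]
contact_force: [-1.7, 1.6, 1.2]
width: 0.0138
```

Call:
arm_command(
  increments=[
    [0,0,0,0],
    [0,0,0,0],
    [0,0,0,0],
    [0,0,0,0],
    [0,0,0,0],
  ],
  grip=-0.4,
)

```text
time_s: 15.95
ee_pos: [0.5967, -0.1606, 0.1319]
orientation: [0.571, 0.417, 0.571, -0.417]
contact_force: [-0.9, -0.8, -1.3]
width: 0.0276
```

```bash
python3 look.py .080 t7
```

```text
tcp [ 0.5967 -0.1606  0.1319] seat [  4.9 -13.2] F [-0.9 -0.8 -1.3] T [-0.18  0.11  0.02] t 15.95
[[29.0, 19.6], [29.2, 30.0], [28.3, 37.3], [25.2, 38.4], [22.1, 39.5], [19.0, 40.6], [14.9, 38.6], [11.8, 39.8], [7.6, 37.8], [4.5, 38.9], [1.4, 40.0], [-1.7, 41.1], [-5.9, 39.2], [-8.9, 40.3], [-13.1, 38.3], [-16.2, 39.4], [-19.3, 40.6]]
top plane slope x,y,z0 [-6.0000e-02 -4.6700e-01  9.6362e+01] 62
```

Call:
arm_command(
  increments=[
    [-0.5,-3,0,0],
    [-0.5,-6.5,0,0],
    [-0.5,-6.5,0,0],
  ],
)

```text
time_s: 16.35
ee_pos: [0.5902, -0.1626, 0.1325]
orientation: [0.571, 0.417, 0.571, -0.417]
contact_force: [-0.5, 0.8, 0.3]
width: 0.0277
```

```bash
python3 look.py .080 t8
```

```text
tcp [ 0.5902 -0.1626  0.1325] seat [ -2. -13.] F [-0.5  0.8  0.3] T [-0.03 -0.13  0.01] t 16.35
[[29.0, 19.6], [28.1, 26.9], [28.3, 37.3], [25.2, 38.4], [22.1, 39.5], [19.0, 40.6], [14.9, 38.6], [11.8, 39.8], [7.6, 37.8], [4.5, 38.9], [1.4, 40.0], [-2.8, 38.1], [-5.9, 39.2], [-8.9, 40.3], [-13.1, 38.3], [-16.2, 39.4], [-19.3, 40.6], [-23.5, 38.6]]
top plane slope x,y,z0 [-8.3000e-02 -2.8100e-01  9.0904e+01] 78
```

Call:
arm_command(
  increments=[
    [0,0,0,0],
    [0,0,0,0],
    [0,0,0,0],
    [0,0,0,0],
    [0,0,0,0],
  ],
  grip=-1,
)

```text
time_s: 16.95
ee_pos: [0.5905, -0.1625, 0.1324]
orientation: [0.571, 0.416, 0.571, -0.417]
contact_force: [-2.5, -0.9, 1.1]
width: 0.0126
```

Call:
arm_command(
  increments=[
    [-0.5,0,0,0],
    [-1,0,0,0],
    [-1,0,0,0],
  ],
)

```text
time_s: 17.25
ee_pos: [0.5903, -0.1624, 0.1331]
orientation: [0.571, 0.416, 0.572, -0.417]
contact_force: [-0.0, -0.2, -6.9]
width: 0.0126
```

Call:
arm_command(
  increments=[
    [0,0.5,0,0],
    [0,1,0,0],
    [0,1.5,0,0],
    [0,2,0,0],
    [0,2,0,0],
  ],
)

```text
time_s: 17.75
ee_pos: [0.5925, -0.1619, 0.1334]
orientation: [0.571, 0.417, 0.571, -0.417]
contact_force: [-0.1, 0.7, -6.5]
width: 0.0128
```

Call:
arm_command(
  increments=[
    [0,0.5,0,0],
    [0,1,0,0],
    [0,1,0,0],
  ],
)

```text
time_s: 18.05
ee_pos: [0.5934, -0.1616, 0.1334]
orientation: [0.571, 0.417, 0.571, -0.417]
contact_force: [0.1, -1.3, -6.4]
width: 0.0128
```

Call:
arm_command(
  increments=[
    [0,0.5,0,0],
    [0,1,0,0],
    [0,1,0,0],
  ],
)

```text
time_s: 18.35
ee_pos: [0.5944, -0.1612, 0.1334]
orientation: [0.571, 0.417, 0.571, -0.417]
contact_force: [-0.2, -0.3, -6.7]
width: 0.0129
```

Call:
arm_command(
  increments=[
    [0,0.5,0,0],
    [0,1,0,0],
    [0,1,0,0],
  ],
)

```text
time_s: 18.65
ee_pos: [0.5954, -0.161, 0.1334]
orientation: [0.571, 0.417, 0.571, -0.417]
contact_force: [0.3, -0.4, -6.5]
width: 0.0129
```

Call:
arm_command(
  increments=[
    [0,0.5,0,0],
    [0,1,0,0],
    [0,1,0,0],
  ],
)

```text
time_s: 18.95
ee_pos: [0.5963, -0.1606, 0.1334]
orientation: [0.571, 0.417, 0.571, -0.417]
contact_force: [0.8, -0.7, -6.4]
width: 0.0131
```

Call:
arm_command(
  increments=[
    [0,0.5,0,0],
    [0,1,0,0],
    [0,1,0,0],
  ],
)

```text
time_s: 19.25
ee_pos: [0.5972, -0.1604, 0.1334]
orientation: [0.571, 0.416, 0.571, -0.417]
contact_force: [-0.4, 0.2, -6.0]
width: 0.0125
```

Call:
arm_command(
  increments=[
    [0,0.5,0,0],
    [0,1,0,0],
    [0,1,0,0],
  ],
)

```text
time_s: 19.55
ee_pos: [0.5981, -0.16, 0.1334]
orientation: [0.571, 0.416, 0.571, -0.417]
contact_force: [-1.6, -0.3, -4.9]
width: 0.013
```

Call:
arm_command(
  increments=[
    [0,0.5,0,0],
    [0,1,0,0],
    [0,1,0,0],
  ],
)

```text
time_s: 19.85
ee_pos: [0.5991, -0.1597, 0.1334]
orientation: [0.571, 0.417, 0.571, -0.417]
contact_force: [-1.4, -0.5, -5.1]
width: 0.0126
```

```bash
python3 look.py .081 t9
```

```text
tcp [ 0.5991 -0.1597  0.1334] seat [  7.4 -13.1] F [-1.4 -0.5 -5.1] T [-0.22  0.28  0.1 ] t 19.85
[[36.3, 20.6], [36.4, 30.9], [35.5, 38.3], [32.4, 39.4], [29.3, 40.5], [25.2, 38.5], [22.1, 39.6], [19.0, 40.8], [14.8, 38.8], [11.7, 39.9], [8.6, 41.0], [4.4, 39.0], [1.4, 40.2], [-1.7, 41.3], [-5.9, 39.3], [-9.0, 40.4]]
top plane slope x,y,z0 [-2.50e-02 -4.21e-01  9.53e+01] 76
```

Light contact with the longer angle (about 1.5 N plus a moment). Now sliding along it towards the shorter angle (tool -z).

Call:
arm_command(
  increments=[
    [0,0,-1.5,0],
    [0,0,-3,0],
    [0,0,-4.5,0],
    [0,0,-6,0],
    [0,0,-6,0],
  ],
)

```text
time_s: 20.45
ee_pos: [0.5984, -0.1549, 0.1348]
orientation: [0.573, 0.416, 0.57, -0.416]
contact_force: [-2.0, -7.6, 5.1]
width: 0.0129
```

Call:
arm_command(
  increments=[
    [0,0,-0.5,0],
    [0,0,-1,0],
    [0,0,-1,0],
  ],
)

```text
time_s: 20.75
ee_pos: [0.5983, -0.1542, 0.135]
orientation: [0.573, 0.416, 0.57, -0.416]
contact_force: [-2.5, -8.1, 6.4]
width: 0.0127
```

Call:
arm_command(
  increments=[
    [0,0,-0.5,0],
    [0,0,-1,0],
    [0,0,-1,0],
  ],
)

```text
time_s: 21.05
ee_pos: [0.5982, -0.1534, 0.1353]
orientation: [0.573, 0.416, 0.57, -0.416]
contact_force: [-2.7, -9.2, 9.4]
width: 0.013
```

Call:
arm_command(
  increments=[
    [0,0,-0.5,0],
    [0,0,-1,0],
    [0,0,-1,0],
  ],
)

```text
time_s: 21.35
ee_pos: [0.5981, -0.1526, 0.1355]
orientation: [0.573, 0.416, 0.57, -0.416]
contact_force: [-2.2, -9.9, 11.0]
width: 0.0127
```

```bash
python3 look.py .081 ta;python3 - <<'E'
import cv2,numpy as np
a=cv2.imread('pics/ta.png');b=cv2.imread('pics/tas.png')
cv2.imwrite('pics/taj.png',np.hstack([a[100:500,100:450],cv2.resize(b[150:550,200:550],(350,400))]))
E
```

```text
tcp [ 0.5981 -0.1526  0.1355] seat [ 8.7 -6. ] F [-2.2 -9.9 11. ] T [-2.59  0.33 -0.07] t 21.35
[[37.3, 23.6], [37.5, 34.0], [36.6, 41.3], [33.5, 42.5], [30.4, 43.6], [26.2, 41.6], [23.2, 42.7], [20.1, 43.8], [15.9, 41.9], [12.8, 43.0], [9.7, 44.1], [5.5, 42.1], [2.4, 43.2]]
top plane slope x,y,z0 [ -0.146  -0.733 111.27 ] 32
```

View pics/taj.png

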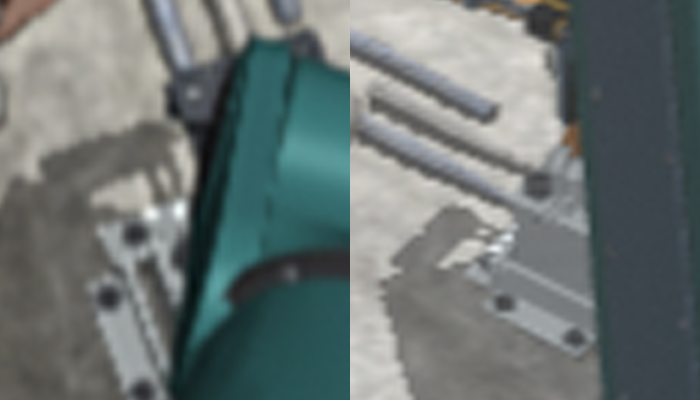

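The foot dragged again and the can leaned slightly about the pinch axis. I'll back off, release so it settles flat, regrip and slide with more clearance.

Call:
arm_command(
  increments=[
    [0,0,1,0],
    [0,0,2,0],
    [0,0,3,0],
    [0,0,4,0],
    [0,0,4.5,0],
  ],
)

```text
time_s: 21.95
ee_pos: [0.5985, -0.1561, 0.1343]
orientation: [0.572, 0.417, 0.571, -0.416]
contact_force: [-1.0, -5.2, 0.9]
width: 0.0131
```

Call:
arm_command(
  increments=[
    [0,0,0,0],
    [0,0,0,0],
    [0,0,0,0],
    [0,0,0,0],
    [0,0,0,0],
  ],
  grip=-0.2,
)

```text
time_s: 22.45
ee_pos: [0.5978, -0.1553, 0.1335]
orientation: [0.571, 0.417, 0.571, -0.416]
contact_force: [0.5, -0.2, -0.2]
width: 0.0365
```

```bash
python3 look.py .080 tb
```

```text
tcp [ 0.5978 -0.1553  0.1335] seat [ 7.6 -8.5] F [ 0.5 -0.2 -0.2] T [-0.02 -0.18  0.05] t 22.45
[[34.3, 24.6], [34.5, 35.0], [32.5, 39.2], [29.4, 40.4], [25.2, 38.4], [22.1, 39.5], [19.0, 40.6], [14.9, 38.6], [11.8, 39.8], [7.6, 37.8], [4.5, 38.9], [1.4, 40.0]]
top plane slope x,y,z0 [ -0.159  -0.61  102.879] 44
```

Call:
arm_command(
  increments=[
    [0,-2,2,0],
    [0,-4,4.5,0],
    [0,-4,4.5,0],
  ],
)

```text
time_s: 22.85
ee_pos: [0.5951, -0.1614, 0.1334]
orientation: [0.571, 0.417, 0.571, -0.417]
contact_force: [0.8, 0.1, 0.9]
width: 0.0362
```

Call:
arm_command(
  increments=[
    [0,0,0,0],
    [0,0,0,0],
    [0,0,0,0],
    [0,0,0,0],
    [0,0,0,0],
  ],
  grip=-1,
  grip_force=55,
)

```text
time_s: 23.35
ee_pos: [0.5952, -0.161, 0.1334]
orientation: [0.571, 0.416, 0.571, -0.417]
contact_force: [-1.6, -0.7, 0.6]
width: 0.0111
```

Call:
arm_command(
  increments=[
    [0,0,0,0],
    [0,0,0,0],
    [-2,0,0,0],
    [-4,0,0,0],
    [-4,0,0,0],
  ],
)

```text
time_s: 23.85
ee_pos: [0.5952, -0.1609, 0.1374]
orientation: [0.571, 0.417, 0.571, -0.417]
contact_force: [-0.5, -0.0, -6.4]
width: 0.0113
```

Call:
arm_command(
  increments=[
    [0,0,-1.5,0],
    [0,0,-3,0],
    [0,0,-4.5,0],
    [0,0,-6,0],
    [0,0,-6,0],
  ],
)

```text
time_s: 24.35
ee_pos: [0.5937, -0.1551, 0.1378]
orientation: [0.572, 0.417, 0.571, -0.416]
contact_force: [-0.5, -1.3, 0.1]
width: 0.0002
```

Call:
arm_command(
  increments=[
    [0,0,-0.5,0],
    [0,0,-1,0],
    [0,0,-1.5,0],
    [0,0,-1.5,0],
  ],
)

```text
time_s: 24.75
ee_pos: [0.5929, -0.1538, 0.1374]
orientation: [0.571, 0.417, 0.571, -0.417]
contact_force: [0.1, 0.3, -0.2]
width: 0.0004
```

Call:
arm_command(
  increments=[
    [0,0,-0.5,0],
    [0,0,-1,0],
    [0,0,-1,0],
  ],
)

```text
time_s: 25.05
ee_pos: [0.5926, -0.1528, 0.1374]
orientation: [0.571, 0.417, 0.571, -0.417]
contact_force: [0.5, -1.0, 0.1]
width: 0.0003
```

Call:
arm_command(
  increments=[
    [0,0,-0.5,0],
    [0,0,-1,0],
    [0,0,-1,0],
  ],
)

```text
time_s: 25.35
ee_pos: [0.5923, -0.1519, 0.1374]
orientation: [0.571, 0.417, 0.571, -0.417]
contact_force: [0.5, -0.0, 0.1]
width: 0.0002
```

The grip slipped off (width 0) with the can a few mm up. Checking.

```bash
python3 look.py .080 tc;python3 - <<'E'
import cv2,numpy as np
a=cv2.imread('pics/tc.png');b=cv2.imread('pics/tcs.png')
cv2.imwrite('pics/tcj.png',np.hstack([a[100:500,100:450],cv2.resize(b[150:550,200:550],(350,400))]))
E
```

```text
tcp [ 0.5923 -0.1519  0.1374] seat [ 3.4 -3.5] F [ 0.5 -0.   0.1] T [ 0.   -0.16 -0.04] t 25.35
[[33.4, 31.9], [32.5, 39.2], [29.4, 40.4], [26.3, 41.5], [23.2, 42.6], [19.0, 40.6], [16.0, 41.7], [12.9, 42.9], [8.7, 40.9], [5.6, 42.0], [2.5, 43.1], [-1.7, 41.1], [-4.8, 42.3]]
top plane slope x,y,z0 [ -0.205  -0.558 103.936] 29
```

View pics/tcj.png

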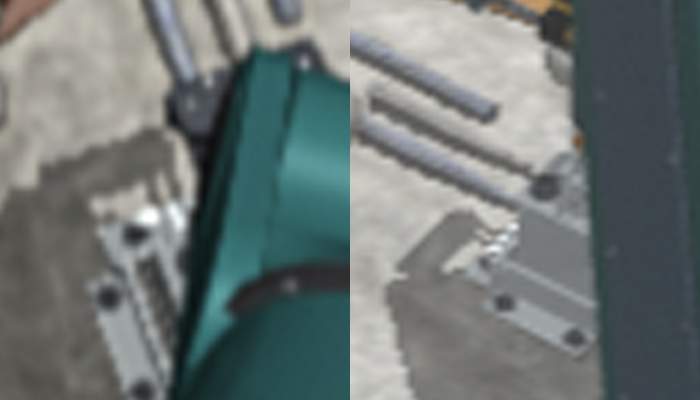

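Run:
```python
from h import *
for n in('top','scene'):
    p,d=capture(n);W=cloud(n,d)
    hsv=cv2.cvtColor(p,cv2.COLOR_RGB2HSV)
    m=(hsv[...,0]>5)&(hsv[...,0]<22)&(hsv[...,1]>140)&(W[...,2]>.09)&(W[...,2]<.2)&(abs(W[...,0]-.59)<.09)&(abs(W[...,1]+.15)<.1)
    print(n,'orange',[(sc(w).round(1).tolist(),round(w[2]*1000)) for w in W[m]][:12])
    S=[]
    for w in W.reshape(-1,3):
        if w[2]>.05 and w[2]<.14 and abs(w[0]-.588)<.1 and abs(w[1]+.15)<.1:
            c=sc(w)
            if abs(c[0])<50 and 0<c[1]<46:S.append([*c,w[2]*1000])
    S=np.array(S)
    for x in range(-30,40,6):
        for y in range(0,46,15):
            k=(abs(S[:,0]-x)<3)&(S[:,1]>=y)&(S[:,1]<y+15)
            print(f'{np.median(S[k,2]) if k.sum()>2 else -1:5.0f}({k.sum()})',end=' ')
        print(x)
```

```text
top orange []
   -1(0)    -1(0)    -1(0)    -1(0) -30
   -1(0)    -1(0)    -1(0)    -1(0) -24
   -1(0)    -1(0)    -1(0)    -1(0) -18
   -1(0)    -1(0)    -1(0)    -1(0) -12
   -1(0)    -1(0)    -1(1)    -1(0) -6
   -1(0)    -1(0)    76(4)    -1(0) 0
   -1(0)    -1(0)    79(4)    -1(0) 6
   -1(0)    -1(0)    80(8)    -1(0) 12
   -1(0)    -1(2)    79(8)    -1(0) 18
   -1(0)    -1(1)    80(8)    -1(0) 24
   -1(0)    79(4)    78(6)    -1(0) 30
   -1(0)    -1(1)    -1(0)    -1(0) 36
scene orange []
   -1(0)    -1(0)    -1(1)    -1(0) -30
   -1(0)    -1(0)    60(6)    -1(0) -24
   -1(0)    -1(0)    70(8)    -1(0) -18
   -1(0)    79(3)    72(10)    -1(0) -12
   -1(1)    83(5)    72(13)    -1(0) -6
   -1(1)   125(11)    86(19)    -1(0) 0
   82(10)   120(7)    76(15)    -1(0) 6
   83(3)    82(3)    69(13)    -1(0) 12
   -1(0)    86(7)    80(7)    -1(0) 18
   -1(1)    90(6)    74(13)    -1(0) 24
   -1(0)    88(3)    67(14)    -1(0) 30
   -1(1)    -1(1)    76(4)    -1(0) 36
```

Call:
arm_command(
  increments=[
    [-2,0,0,0],
    [-5,0,0,0],
  ],
)

```text
time_s: 25.75
ee_pos: [0.5923, -0.1519, 0.1425]
orientation: [0.571, 0.417, 0.571, -0.417]
contact_force: [-0.7, 0.3, -0.1]
width: 0.0005
```

Nothing is hooked. Rising clear and swinging back so the cameras can see.

Call:
arm_command(
  increments=[
    [-20,0,0,0],
    [-55,0,0,0],
    [-80,-30,30,0],
    [-90,-70,60,0],
    [-100,-110,80,0],
  ],
)

```text
time_s: 26.25
ee_pos: [0.5117, -0.2633, 0.2438]
orientation: [0.572, 0.416, 0.571, -0.416]
contact_force: [0.8, -1.0, 0.1]
width: 0.0005
```

Run:
```python
from h import *
print(get_state()['ee_pos'])
p,d=capture('top');crop(p,310,130,400,220,5,'pics/td.png');np.savez('td.npz',p=p,d=d)
p2,d=capture('scene');crop(p2,300,140,390,230,5,'pics/tds.png');np.savez('tds.npz',p=p2,d=d)
a=cv2.imread('pics/td.png');b=cv2.imread('pics/tds.png');cv2.imwrite('pics/tdj.png',cv2.resize(np.hstack([a,b]),(800,400)))
```

```text
[ 0.51174193 -0.26326003  0.24382755]
```

View pics/tdj.png

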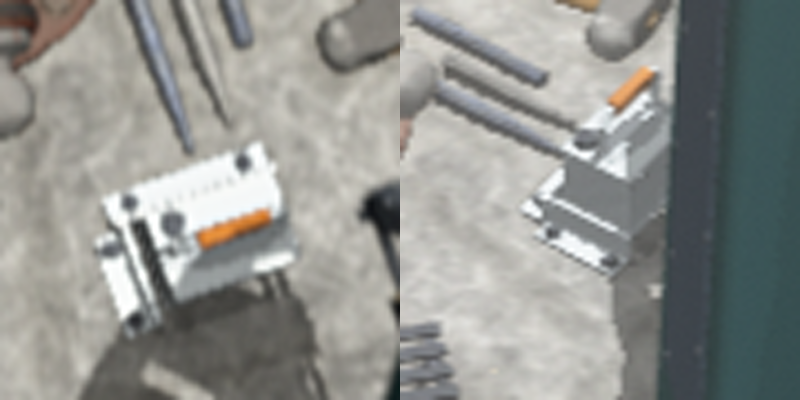

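```bash
cat > meas.py <<'E'
from h import *
def meas(p,d):
    W=cloud('top',d);hsv=cv2.cvtColor(p,cv2.COLOR_RGB2HSV)
    near=(abs(W[...,0]-.588)<.11)&(abs(W[...,1]+.15)<.11)
    m=near&(W[...,2]>.068)&(W[...,2]<.135)
    q=np.argwhere(m)[:,::-1]
    P=np.array([sc(pt('top',u,v,.080 if W[v,u,2]<.1 else W[v,u,2])) for u,v in q]).astype(np.float32)
    print('can top rect (seat mm)',cv2.minAreaRect(P))
    m=near&(hsv[...,0]>5)&(hsv[...,0]<22)&(hsv[...,1]>140)
    q=np.argwhere(m)[:,::-1];P=np.array([sc(pt('top',u,v,.132)) for u,v in q]).astype(np.float32)
    print('bar',cv2.minAreaRect(P),P.mean(0))
    m=near&(W[...,2]>.02)&(W[...,2]<.04)
    q=np.argwhere(m)[:,::-1];P=np.array([sc(pt('top',u,v,.03)) for u,v in q])
    S=P[(P[:,1]>40)&(P[:,0]<25)&(P[:,0]>-46)];print('short ridge y by x',[(x,S[abs(S[:,0]-x)<6,1].round(0).tolist()) for x in(-40,-25,-10,5,20)])
if __name__=='__main__':
    a=np.load('td.npz');meas(a['p'],a['d'])
E
python3 meas.py
```

```text
can top rect (seat mm) ((-1.5229148864746094, -8.531368255615234), (69.90898132324219, 100.2022933959961), 0.07932420074939728)
bar ((-1.0963935852050781, -9.362630844116211), (9.924468994140625, 49.87236404418945), 1.5127456188201904) [-1.4767427 -8.125148 ]
short ridge y by x [(-40, [53.0, 50.0, 54.0, 51.0, 49.0]), (-25, [41.0, 55.0, 52.0, 53.0, 50.0, 40.0, 54.0, 51.0]), (-10, [49.0, 54.0, 50.0, 41.0, 55.0, 52.0, 53.0, 50.0]), (5, [40.0, 51.0, 55.0, 52.0, 49.0, 53.0, 50.0, 41.0, 55.0, 51.0]), (20, [50.0, 40.0, 54.0, 51.0, 55.0, 52.0])]
```

The can stands upright and square (within about 0.02 rad) at (-1.5, -8.5) mm from home. I'll regrip more gently and a little lower, hover it over and set it down.

Run:
```python
from h import *
P=seat+(1.0*ux-11.0*uy)/1000;print(P)
go(*P,.19,18)
```

```text
[ 0.59235024 -0.1597526 ]
TCP [ 0.5099 -0.2647  0.2441] toolx [ 0.001 -0.001 -1.   ] yaw 17.64 q [-0.52  0.15  1.97 -0.    1.02 -0.83] t 26.35 F [ 1.1 -0.6 -0. ] w 0.0006
inc mm [ 54.1 110.3 -75.2] turn rad -0.0063
```

Call:
arm_command(
  increments=[
    [0,30,-20,0],
    [10,60,-40,0],
    [25,95,-64,-0.006],
    [45,110,-75,-0.006],
    [54,110,-75,-0.006],
  ],
  grip=0,
)

```text
time_s: 26.85
ee_pos: [0.5945, -0.1543, 0.1868]
orientation: [0.573, 0.414, 0.574, -0.414]
contact_force: [-1.8, -0.2, 0.3]
width: 0.0377
```

Run:
```python
from h import *
P=seat+(1.0*ux-11.0*uy)/1000
go(*P,.131,18)
```

```text
TCP [ 0.5945 -0.1543  0.1868] toolx [-0.001  0.001 -1.   ] yaw 18.31 q [-0.29  0.28  1.93  0.    0.93 -0.61] t 26.85 F [-1.8 -0.2  0.3] w 0.0377
inc mm [55.8 -3.7  4.6] turn rad 0.0054
```

Call:
arm_command(
  increments=[
    [0,-3,3,0],
    [10,-3,4,0],
    [10,-3,4,0],
  ],
)

```text
time_s: 27.15
ee_pos: [0.5916, -0.1623, 0.1779]
orientation: [0.572, 0.415, 0.573, -0.415]
contact_force: [-1.3, -0.4, 0.4]
width: 0.0454
```

Run:
```python
from h import *
P=seat+(1.0*ux-11.0*uy)/1000
go(*P,.131,18)
```

```text
TCP [ 0.5916 -0.1623  0.1779] toolx [-0.001  0.    -1.   ] yaw 18.09 q [-0.31  0.29  1.93 -0.    0.92 -0.62] t 27.15 F [-1.3 -0.4  0.4] w 0.0454
inc mm [46.9  1.5 -2.1] turn rad 0.0015
```

Call:
arm_command(
  increments=[
    [10,1.5,-2,0],
    [24,1.5,-2,0],
    [37,1.5,-2,0],
    [46,1.5,-2,0],
    [46,1.5,-2,0],
  ],
)

```text
time_s: 27.65
ee_pos: [0.5922, -0.1588, 0.1306]
orientation: [0.572, 0.415, 0.574, -0.415]
contact_force: [0.2, -0.0, 0.3]
width: 0.0457
```

Call:
arm_command(
  increments=[
    [0,0,0,0],
    [0,0,0,0],
    [0,0,0,0],
    [0,0,0,0],
    [0,0,0,0],
  ],
  grip=-1,
  grip_force=30,
)

```text
time_s: 28.15
ee_pos: [0.5934, -0.1591, 0.1328]
orientation: [0.573, 0.415, 0.572, -0.415]
contact_force: [1.8, 0.1, 0.8]
width: 0.0134
```

Call:
arm_command(
  increments=[
    [0,0,0,0],
    [0,0,0,0],
    [0,0,0,0],
  ],
)

```text
time_s: 28.45
ee_pos: [0.5935, -0.1591, 0.1328]
orientation: [0.573, 0.415, 0.572, -0.415]
contact_force: [1.5, 0.4, 4.2]
width: 0.0134
```

Call:
arm_command(
  increments=[
    [-1,0,0,0],
    [-2,0,0,0],
    [-3.5,0,0,0],
    [-3.5,0,0,0],
  ],
)

```text
time_s: 28.85
ee_pos: [0.5927, -0.159, 0.1357]
orientation: [0.572, 0.415, 0.573, -0.415]
contact_force: [0.1, 0.1, -6.0]
width: 0.0132
```

Call:
arm_command(
  increments=[
    [0,0,0,0],
    [0,0,0,0],
  ],
)

```text
time_s: 29.05
ee_pos: [0.593, -0.159, 0.1358]
orientation: [0.573, 0.415, 0.573, -0.415]
contact_force: [0.8, 0.5, -5.5]
width: 0.013
```

Call:
arm_command(
  increments=[
    [0,0,-1,0],
    [0,0,-2,0],
    [0,0,-3,0],
    [0,0,-4,0],
    [0,0,-4,0],
  ],
)

```text
time_s: 29.55
ee_pos: [0.5918, -0.1551, 0.1359]
orientation: [0.573, 0.415, 0.573, -0.415]
contact_force: [-0.2, -0.9, -6.0]
width: 0.013
```

Call:
arm_command(
  increments=[
    [0,0,-1,0],
    [0,0,-2,0],
    [0,0,-2,0],
  ],
)

```text
time_s: 29.85
ee_pos: [0.5912, -0.1532, 0.1359]
orientation: [0.573, 0.415, 0.573, -0.415]
contact_force: [0.9, 0.5, -5.9]
width: 0.0133
```

Call:
arm_command(
  increments=[
    [0,0,-1,0],
    [0,0,-1.5,0],
    [0,0,-1.5,0],
  ],
)

```text
time_s: 30.15
ee_pos: [0.5907, -0.1519, 0.1359]
orientation: [0.573, 0.415, 0.573, -0.415]
contact_force: [-0.6, 0.4, -6.5]
width: 0.013
```

Call:
arm_command(
  increments=[
    [0,0.5,-0.5,0],
    [0,1,-1,0],
    [0,1.5,-1,0],
    [0,1.5,-1,0],
  ],
)

```text
time_s: 30.55
ee_pos: [0.5919, -0.1505, 0.1359]
orientation: [0.573, 0.415, 0.573, -0.415]
contact_force: [0.3, -0.5, -5.2]
width: 0.013
```

Call:
arm_command(
  increments=[
    [0,0.5,-0.5,0],
    [0,1,-1,0],
    [0,1,-1,0],
  ],
)

```text
time_s: 30.85
ee_pos: [0.5926, -0.1493, 0.136]
orientation: [0.573, 0.415, 0.573, -0.415]
contact_force: [-0.6, -0.8, -5.3]
width: 0.0129
```

Call:
arm_command(
  increments=[
    [0,0,-0.5,0],
    [0,0,-1,0],
    [0,0,-1,0],
  ],
)

```text
time_s: 31.15
ee_pos: [0.5923, -0.1484, 0.1361]
orientation: [0.573, 0.415, 0.573, -0.415]
contact_force: [0.5, -2.4, -5.2]
width: 0.0132
```

Call:
arm_command(
  increments=[
    [0,0.5,0,0],
    [0,1,0,0],
    [0,1,0,0],
  ],
)

```text
time_s: 31.45
ee_pos: [0.5932, -0.148, 0.1359]
orientation: [0.573, 0.415, 0.573, -0.415]
contact_force: [0.7, -1.7, -5.4]
width: 0.0135
```

Call:
arm_command(
  increments=[
    [0,0,-0.5,0],
    [0,0,-1,0],
    [0,0,-1,0],
  ],
)

```text
time_s: 31.75
ee_pos: [0.593, -0.1471, 0.136]
orientation: [0.573, 0.415, 0.573, -0.415]
contact_force: [1.2, -3.4, -4.6]
width: 0.0128
```

The shorter angle is touched (-y force 2–3 N). Now the longer one.

Call:
arm_command(
  increments=[
    [0,0.5,0,0],
    [0,1,0,0],
    [0,1,0,0],
  ],
)

```text
time_s: 32.05
ee_pos: [0.5937, -0.1467, 0.1359]
orientation: [0.573, 0.415, 0.573, -0.415]
contact_force: [0.1, -2.4, -5.4]
width: 0.0131
```

Call:
arm_command(
  increments=[
    [0,0.5,0,0],
    [0,1,0,0],
    [0,1,0,0],
  ],
)

```text
time_s: 32.35
ee_pos: [0.5946, -0.1464, 0.1358]
orientation: [0.573, 0.415, 0.573, -0.415]
contact_force: [-1.0, -2.0, -6.1]
width: 0.0128
```

Call:
arm_command(
  increments=[
    [0,0.5,0,0],
    [1,1,0,0],
    [2,1,0,0],
    [2,1,0,0],
  ],
)

```text
time_s: 32.75
ee_pos: [0.5964, -0.1467, 0.1349]
orientation: [0.573, 0.415, 0.572, -0.415]
contact_force: [-1.9, -5.9, 4.4]
width: 0.0127
```

Call:
arm_command(
  increments=[
    [0.5,0,0,0],
    [1,0,0,0],
    [1,0,0,0],
  ],
)

```text
time_s: 33.05
ee_pos: [0.597, -0.1471, 0.1347]
orientation: [0.574, 0.415, 0.572, -0.415]
contact_force: [-3.7, -8.1, 12.5]
width: 0.0131
```

Call:
arm_command(
  increments=[
    [0.5,0,0,0],
    [0.8,0,0,0],
    [0.8,0,0,0],
  ],
)

```text
time_s: 33.35
ee_pos: [0.5974, -0.1474, 0.1345]
orientation: [0.574, 0.415, 0.571, -0.415]
contact_force: [-4.8, -9.5, 18.5]
width: 0.0133
```

Call:
arm_command(
  increments=[
    [-1.5,0,0,0],
    [-1.5,0,0,0],
  ],
)

```text
time_s: 33.55
ee_pos: [0.5966, -0.1468, 0.1349]
orientation: [0.573, 0.415, 0.572, -0.415]
contact_force: [-1.5, -6.5, 6.5]
width: 0.0131
```

Call:
arm_command(
  increments=[
    [0,0,0,0],
    [0,0,0,0],
    [0,0,0,0],
    [0,0,0,0],
    [0,0,0,0],
  ],
  grip=0.1,
)

```text
time_s: 34.05
ee_pos: [0.5958, -0.146, 0.1336]
orientation: [0.573, 0.415, 0.573, -0.415]
contact_force: [-0.0, -0.7, -0.1]
width: 0.0488
```

Call:
arm_command(
  increments=[
    [-20,0,0,0],
    [-60,0,0,0],
    [-100,0,0,0],
    [-110,-40,40,0],
    [-110,-80,80,0],
  ],
)

```text
time_s: 34.55
ee_pos: [0.5516, -0.2352, 0.2458]
orientation: [0.574, 0.414, 0.572, -0.414]
contact_force: [0.7, -0.8, -0.7]
width: 0.0499
```

Call:
arm_command(
  increments=[
    [0,-30,30,0],
    [0,-30,30,0],
  ],
)

```text
time_s: 34.75
ee_pos: [0.53, -0.2758, 0.2436]
orientation: [0.572, 0.416, 0.572, -0.416]
contact_force: [-0.0, 0.6, 0.2]
width: 0.0502
```

Run:
```python
from meas import *
print(get_state()['ee_pos'],get_state()['time_s'])
p,d=capture('top');crop(p,310,130,400,220,5,'pics/te.png');np.savez('te.npz',p=p,d=d)
meas(p,d)
p2,d=capture('scene');crop(p2,300,140,390,230,5,'pics/tes.png')
a=cv2.imread('pics/te.png');b=cv2.imread('pics/tes.png');cv2.imwrite('pics/tej.png',cv2.resize(np.hstack([a,b]),(800,400)))
```

```text
[ 0.53000818 -0.27578099  0.24361303] 34.75
can top rect (seat mm) ((-0.8534011840820312, -0.9705581665039062), (69.88896942138672, 100.25321960449219), 0.19912435114383698)
bar ((-0.5071749687194824, -1.736104965209961), (9.919063568115234, 49.8260498046875), 2.292833089828491) [-0.3340738 -1.339141 ]
short ridge y by x [(-40, [53.0, 50.0, 54.0, 51.0, 56.0, 52.0, 49.0]), (-25, [48.0, 55.0, 52.0, 53.0, 50.0, 47.0, 54.0, 51.0]), (-10, [49.0, 54.0, 50.0, 47.0, 55.0, 52.0, 53.0, 50.0]), (5, [51.0, 48.0, 55.0, 52.0, 49.0, 53.0, 50.0, 47.0, 55.0, 51.0]), (20, [50.0, 46.0, 54.0, 51.0, 48.0, 55.0, 52.0, 53.0])]
```

View pics/tej.png

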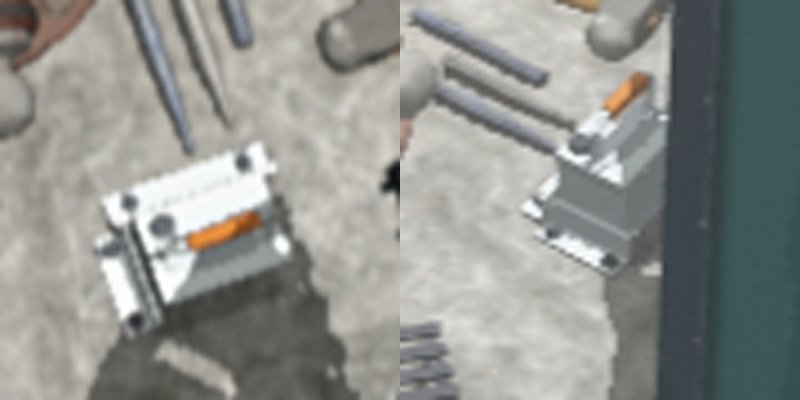

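By the pictures the can is at (-0.9, -1.0) mm, square and upright. My contact readings suggest the longer angle may be 2–4 mm further than that, though. So I'll push it home in x with shut fingers, low on its open long side. With the tool turned 90° the gripper body clears the handle.

Run:
```python
from h import *
P=seat+(-70*ux-3*uy)/1000;print(P)
go(*P,.15,-72)
```

```text
[ 0.52235309 -0.17408436]
TCP [ 0.5314 -0.273   0.2434] toolx [ 0.  0. -1.] yaw 18.06 q [-0.51  0.19  1.93  0.    1.03 -0.83] t 34.85 F [ 0.3  0.5 -0. ] w 0.0502
inc mm [ 93.4  22.  -96.9] turn rad -1.5698
```

Call:
arm_command(
  increments=[
    [0,4,-20,0.14],
    [0,8,-40,0.28],
    [0,12,-60,0.42],
    [0,16,-80,0.56],
    [0,18,-92,0.7],
  ],
  grip=-1,
)

```text
time_s: 35.35
ee_pos: [0.5204, -0.1771, 0.2432]
orientation: [0.394, 0.587, 0.395, -0.587]
contact_force: [0.5, -0.6, -0.1]
width: 0.0135
```

Call:
arm_command(
  increments=[
    [0,0,0,0.14],
    [0,0,0,0.28],
    [0,0,0,0.42],
    [0,0,0,0.56],
    [0,0,0,0.7],
  ],
)

```text
time_s: 35.85
ee_pos: [0.5206, -0.1782, 0.2433]
orientation: [-0.169, -0.687, -0.169, 0.687]
contact_force: [0.5, 0.0, -0.3]
width: 0.0005
```

Call:
arm_command(
  increments=[
    [0,0,0,0.14],
    [0,0,0,0.17],
    [0,0,0,0.17],
  ],
)

```text
time_s: 36.15
ee_pos: [0.5204, -0.1787, 0.2433]
orientation: [-0.113, -0.698, -0.113, 0.698]
contact_force: [-0.2, 0.1, 0.6]
width: 0.0003
```

Run:
```python
from h import *
P=seat+(-65*ux-3*uy)/1000
go(*P,.045,-72)
```

```text
TCP [ 0.5204 -0.1787  0.2433] toolx [-0.  0. -1.] yaw -71.6 q [-0.37  0.11  2.02  0.    1.01  0.88] t 36.15 F [-0.2  0.1  0.6] w 0.0003
inc mm [198.3  -3.7  -8.3] turn rad 0.007
```

Call:
arm_command(
  increments=[
    [45,-4,0,0.007],
    [90,-4,0,0.007],
    [135,-4,0,0.007],
    [175,-4,0,0.007],
    [190,-4,0,0.007],
  ],
)

```text
time_s: 36.65
ee_pos: [0.5171, -0.1746, 0.05]
orientation: [-0.11, -0.697, -0.111, 0.7]
contact_force: [-0.5, -0.5, 1.2]
width: 0.001
```

Call:
arm_command(
  increments=[
    [4,0,-4,0],
    [4,0,-10,0],
    [4,0,-14,0],
    [4,0,-16,0],
    [4,0,-18,0],
  ],
)

```text
time_s: 37.15
ee_pos: [0.537, -0.1703, 0.0505]
orientation: [0.11, 0.699, 0.109, -0.698]
contact_force: [-0.2, 0.0, -0.2]
width: 0.0006
```

Run:
```python
from h import *
P=seat+(-52*ux-3*uy)/1000
go(*P,.047,-72)
```

```text
TCP [ 0.537  -0.1703  0.0505] toolx [ 0.002 -0.001 -1.   ] yaw -72.17 q [-0.35  0.42  2.06 -0.    0.66  0.91] t 37.15 F [-0.2  0.  -0.2] w 0.0006
inc mm [ 3.5 -0.9 -2.9] turn rad -0.003
```

Close, no contact yet. Pushing in 1 mm steps.

Call:
arm_command(
  increments=[
    [1,0,-1,0],
    [2,0,-2,0],
    [2,0,-3,0],
    [2,0,-3,0],
  ],
)

```text
time_s: 37.55
ee_pos: [0.5389, -0.1693, 0.0473]
orientation: [-0.109, -0.699, -0.109, 0.699]
contact_force: [-0.0, 0.4, 0.1]
width: 0.0003
```

Call:
arm_command(
  increments=[
    [0,0,-1,0],
    [0,0,-2,0],
    [0,0,-2,0],
  ],
)

```text
time_s: 37.85
ee_pos: [0.5409, -0.1686, 0.0474]
orientation: [0.109, 0.699, 0.109, -0.699]
contact_force: [0.2, -0.7, 0.8]
width: 0.0001
```

Call:
arm_command(
  increments=[
    [0,0,-1,0],
    [0,0,-2,0],
    [0,0,-2,0],
  ],
)

```text
time_s: 38.15
ee_pos: [0.5423, -0.1681, 0.0473]
orientation: [-0.109, -0.698, -0.11, 0.699]
contact_force: [-3.1, -3.3, 2.6]
width: 0.0004
```

Call:
arm_command(
  increments=[
    [0,0,-0.5,0],
    [0,0,-1,0],
    [0,0,-1,0],
  ],
)

```text
time_s: 38.45
ee_pos: [0.5428, -0.1678, 0.0474]
orientation: [-0.109, -0.698, -0.11, 0.699]
contact_force: [-8.0, -4.1, 7.6]
width: 0.0005
```

Call:
arm_command(
  increments=[
    [0,0,-0.5,0],
    [0,0,-1,0],
    [0,0,-1,0],
  ],
)

```text
time_s: 38.75
ee_pos: [0.5433, -0.1676, 0.0474]
orientation: [-0.109, -0.698, -0.11, 0.7]
contact_force: [-12.0, -5.1, 11.0]
width: 0.0007
```

Call:
arm_command(
  increments=[
    [0,0,-0.5,0],
    [0,0,-1,0],
    [0,0,-1,0],
  ],
)

```text
time_s: 39.05
ee_pos: [0.5436, -0.1675, 0.0474]
orientation: [-0.109, -0.697, -0.11, 0.7]
contact_force: [-18.2, -8.4, 17.4]
width: 0.0003
```

Force rose to 20 N with hardly any further motion, so it is home in x. Backing off to look.

Call:
arm_command(
  increments=[
    [0,0,4,0],
    [0,0,15,0],
    [-20,0,40,0],
    [-65,0,50,0],
    [-110,0,60,0],
  ],
)

```text
time_s: 39.55
ee_pos: [0.4866, -0.1854, 0.1578]
orientation: [-0.109, -0.698, -0.11, 0.699]
contact_force: [1.3, -0.7, 0.7]
width: 0.0008
```

Call:
arm_command(
  increments=[
    [-40,20,20,0],
    [-80,60,30,0],
    [-80,80,30,0],
  ],
)

```text
time_s: 39.85
ee_pos: [0.4852, -0.2734, 0.2421]
orientation: [0.111, 0.7, 0.108, -0.697]
contact_force: [0.9, -0.2, -0.6]
width: 0.0006
```

Run:
```python
from meas import *
print(get_state()['ee_pos'],get_state()['time_s'])
p,d=capture('top');crop(p,310,130,400,220,5,'pics/tf.png');np.savez('tf.npz',p=p,d=d)
meas(p,d)
p2,d=capture('scene');crop(p2,300,140,390,230,5,'pics/tfs.png')
a=cv2.imread('pics/tf.png');b=cv2.imread('pics/tfs.png');cv2.imwrite('pics/tfj.png',cv2.resize(np.hstack([a,b]),(800,400)))
```

```text
[ 0.485174   -0.27338191  0.24211179] 39.85
can top rect (seat mm) ((-0.6220893859863281, -0.969635009765625), (69.86865234375, 100.2530746459961), 0.19950009882450104)
bar ((0.005663871765136719, -1.540884017944336), (49.91161346435547, 7.956907749176025), 88.93909454345703) [ 0.12779388 -1.0741787 ]
short ridge y by x [(-40, [53.0, 50.0, 54.0, 51.0, 56.0, 52.0, 49.0]), (-25, [48.0, 55.0, 52.0, 49.0, 53.0, 50.0, 47.0, 54.0, 51.0, 48.0]), (-10, [49.0, 46.0, 54.0, 50.0, 47.0, 55.0, 52.0, 48.0, 53.0, 50.0]), (5, [51.0, 48.0, 55.0, 52.0, 49.0, 53.0, 50.0, 47.0, 55.0, 51.0]), (20, [50.0, 46.0, 54.0, 51.0, 48.0, 55.0, 52.0, 53.0])]
```

View pics/tfj.png

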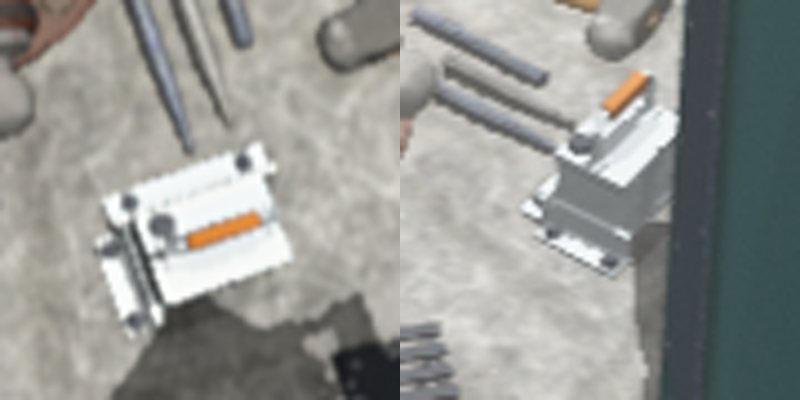

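Run:
```python
from cell import *
print(get_state()['time_s'],job_done())
```

```text
the job is handed in; nothing more can be done
39.95 None
```

I handed the job in at 39.95 s, with the can released, upright and square in the corner stop. I gripped it by the handle, lifted it off the stand with its full weight (about 6 N) carried, and set it down inside the stop. I then slid it towards both angles and pushed it into the longer angle with shut fingers, low on its open side.

**Last check:** in the top view the can was about -0.6 mm in x and -1.0 mm in y from home, and square to within about 0.02 rad. The final x push met 20 N and moved the can only about 0.5 mm, so it is home against the longer angle.

**Less certain or went wrong:**
- **Shorter angle:** I did not confirm this side with a final push. The roughly 1 mm gap comes from the camera alone and could be a couple of mm off.
- **Contact readings:** while sliding, they suggested the longer angle was 2–4 mm further than the camera measured. The can was probably leaning in the pads, because the final push agreed with the camera.
- **Dragging and leaning:** the can dragged and leaned slightly in the pads twice while sliding, so I released and regripped it each time.
- **Slipped grip:** at 55 N the grip slipped off with the can about 4 mm above the bench. It dropped that far onto its base and stayed upright.
- **Bystanders:** I never worked near the oil can, rivet tin or spanner. I did not measure their positions again at the end.

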